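# Find the loose rail bolt and hold its guard cap open

### The arm

A 7-joint arm with a two-finger parallel gripper is mounted at the origin on the work surface. World frame = base frame: x ahead of the robot, y to its left, z up, the work surface at z = 0. Lengths are in m, angles in degrees, forces in N, time in s.
With the tool pointing down it reaches from about 0.4 to 0.85 m from the base axis. Payload 4.4 kg.
Tool frame: the origin (TCP) lies midway between the tips of the shut fingers; the grasp point (between the pads) lies hold_point_z behind it (hold_point_z is the distance from the TCP to the grasp point, in m); z points along the fingers, y is the direction in which the jaws open and shut (so a half turn about z gives the same grasp; the last joint's range is limited). The gripper opens to 94 mm and grips with 3 to 60 N. Pads are 16 mm wide; open, the fingers measure 119 mm over their backs; the gripper's body (75 mm by 177 mm) begins 78 mm behind the grasp point.
Start: joints at [65.73, 36.005, 2.206, 86.941, -1.547, 57.084, -1.146], TCP at [0.228, -0.609, 0.167] pointing down, gripper open.
Joint ranges: [-175.42, 175.42], [-21.48, 121.26], [-71.46, 75.88], [10.55, 141.38], [-63.04, 243.04], [13.31, 113.54], [-168.57, 168.57]. Speed limits (degrees/s): [147.25, 147.25, 180, 180, 180, 180, 180].

### API

Orientations are given as a 3x3 rotation matrix whose columns are the frame's x, y, z axes.
In Python, from workcell import state, capture, finish_job, hold_point_z gives the robot as it stands. The module is installed in compiled form; this text tells all that it offers.
- The arm moves only by the tool move_arm, never from a script. Its argument "steps" is a list of rows, each an object of numbers: "dx", "dy", "dz": the shift along the world's x, y, z in m; "rx", "ry", "rz": the turn, a rotation vector about the world's x, y, z in degrees; "gripper": the gripper command: -1 is fully open, 1 is shut, values between are in proportion. A call has 1 to 10 rows; each row shifts and turns the commanded pose from where the row before left it; what a row does not reach is not made up. A row lasts 1/12 s, in which the tool goes at most 41.7 mm and 7.16 degrees, less where a joint would pass 70% of its speed; a pose out of reach is approached as far as the arm can. A call with a gripper value outside its range is refused whole. The fingers move at their own pace and stop on an object; "force" is the grip in N (left out, the last holds). Time passes only in rows, so rows that do not move let the fingers close. It gives the time, the measured TCP pose, the force and the opening at its end, in the units of the state.
- state(): the state, without advancing time (a new reading comes with each control period).
- capture(name): name is "scene" or "top" or "wrist"; returns a dict with "img" (480x640x3 uint8, red, green, blue), "fx", "fy", "cx", "cy" (pixels), "origin" and "orientation" of the camera in the world; the wrist camera has in their place "T_tool_cam" (4x4, takes a point from camera to tool coordinates, whose origin is the TCP and whose axes are the flange's). Camera axes: x right, y down, z forward; pixel columns grow to the right and rows downward; lengths in m; the calibration is good to about 2 mm. A picture is of the moment at which its call begins: read the wrist's pose just before it. There is no depth.
- finish_job(): hands the job in, once; it reports no verdict.
The state is a dict: "clock": time; "q": joint angles; "qvel": joint speeds; "effort": joint torques, N m; "tcp_pos": TCP position; "orientation": TCP orientation; "force": force on the tool from outside, world axes, zero at the start; "torque": the same for the moment, N m; "opening": opening from 0.0 (shut) to 1.0 (fully open).
Only numpy, scipy, OpenCV 4.12 (cv2) and the standard library are available. Lean on these libraries where they do the work, as an engineer would, in place of code of your own. Each camera call takes 0.05 s, during which the arm holds its last target.

### The job

First aim the yellow inspection lamp at the middle one of the three bolts by its red knob, so that the beam's centre line meets that bolt's head. Then tap the bolts lightly from above to find the loose one (it sinks a few millimetres and stays down), lift only that bolt's blue guard cap by its black bar to about 55 degrees and hold it there, so that a fitter can get at the bolt; the job finishes while you are still holding the cap open, without letting go. Keep the lamp aimed, the other two caps shut, and the bottle, screwdriver and tray where they are.

Things in the scene. Friction and masses are not known exactly. Their poses are not given: they have to be found in the camera images.
- bolt_1_top (a point): Centre of the flat top of the left (+y) bolt's steel hex head, 29 mm wide, z up; about 80 mm above the bench. x and y axes are the rail's: the yaw of this point is the yaw of the whole rail (0 when its caps' finger bars face the robot). The three bolts stand 80 mm apart in a row along the rail's y; the head sticks out 14 mm above its cap plate through a 36 mm square window in it.
- bolt_1 (a joint): How far the left (+y) bolt has been pushed down, m; 0 at the start for all three. A tight bolt is solid (well under 1 mm of give at 20 N). The loose one looks the same, but sinks 5 mm under about 3 N, meets a hard stop there, and stays down.
- cap_1_bar (a point): Centre of the black finger bar of the left (+y) bolt's blue guard cap: a round bar 16 mm thick and 30 mm long, lying along the rail's y, about 94 mm above the bench when shut, on a 10 mm square post 28 mm above the cap plate (plate 8 mm thick, 60 mm wide, narrowing to 22 mm under the bar). It can be pinched by its two ends from above and then turns between the fingers. Neighbouring bars are 80 mm apart, centre to centre. Axes turn with the cap.
- cap_1_hinge (a point): On the hinge axis of the left (+y) cap, on the side far from the bar; the axis lies along the rail's y. When shut the bar is 102 mm towards the rail's -x from it and 36 mm above it. Axes are the rail's.
- cap_1 (a joint): Lift angle of the left (+y) cap, rad: 0 shut, grows as the bar is lifted up and over towards the hinge, stop at 1.2. The cap weighs about 0.2 kg and falls shut when let go.
- bolt_2_top (a point): Centre of the flat top of the middle bolt's steel hex head, 29 mm wide, z up; about 80 mm above the bench. x and y axes are the rail's: the yaw of this point is the yaw of the whole rail (0 when its caps' finger bars face the robot). The three bolts stand 80 mm apart in a row along the rail's y; the head sticks out 14 mm above its cap plate through a 36 mm square window in it.
- bolt_2 (a joint): How far the middle bolt has been pushed down, m; 0 at the start for all three. A tight bolt is solid (well under 1 mm of give at 20 N). The loose one looks the same, but sinks 5 mm under about 3 N, meets a hard stop there, and stays down.
- cap_2_bar (a point): Centre of the black finger bar of the middle bolt's blue guard cap: a round bar 16 mm thick and 30 mm long, lying along the rail's y, about 94 mm above the bench when shut, on a 10 mm square post 28 mm above the cap plate (plate 8 mm thick, 60 mm wide, narrowing to 22 mm under the bar). It can be pinched by its two ends from above and then turns between the fingers. Neighbouring bars are 80 mm apart, centre to centre. Axes turn with the cap.
- cap_2_hinge (a point): On the hinge axis of the middle cap, on the side far from the bar; the axis lies along the rail's y. When shut the bar is 102 mm towards the rail's -x from it and 36 mm above it. Axes are the rail's.
- cap_2 (a joint): Lift angle of the middle cap, rad: 0 shut, grows as the bar is lifted up and over towards the hinge, stop at 1.2. The cap weighs about 0.2 kg and falls shut when let go.
- bolt_3_top (a point): Centre of the flat top of the right (-y) bolt's steel hex head, 29 mm wide, z up; about 80 mm above the bench. x and y axes are the rail's: the yaw of this point is the yaw of the whole rail (0 when its caps' finger bars face the robot). The three bolts stand 80 mm apart in a row along the rail's y; the head sticks out 14 mm above its cap plate through a 36 mm square window in it.
- bolt_3 (a joint): How far the right (-y) bolt has been pushed down, m; 0 at the start for all three. A tight bolt is solid (well under 1 mm of give at 20 N). The loose one looks the same, but sinks 5 mm under about 3 N, meets a hard stop there, and stays down.
- cap_3_bar (a point): Centre of the black finger bar of the right (-y) bolt's blue guard cap: a round bar 16 mm thick and 30 mm long, lying along the rail's y, about 94 mm above the bench when shut, on a 10 mm square post 28 mm above the cap plate (plate 8 mm thick, 60 mm wide, narrowing to 22 mm under the bar). It can be pinched by its two ends from above and then turns between the fingers. Neighbouring bars are 80 mm apart, centre to centre. Axes turn with the cap.
- cap_3_hinge (a point): On the hinge axis of the right (-y) cap, on the side far from the bar; the axis lies along the rail's y. When shut the bar is 102 mm towards the rail's -x from it and 36 mm above it. Axes are the rail's.
- cap_3 (a joint): Lift angle of the right (-y) cap, rad: 0 shut, grows as the bar is lifted up and over towards the hinge, stop at 1.2. The cap weighs about 0.2 kg and falls shut when let go.
- lamp_pivot (a point): Where the swivel and tilt axes of the yellow inspection lamp's head cross, about 155 mm above the bench. The point turns with the head: its x axis is the beam's centre line, pointing out of the lens; y is the tilt axis; z is the head's upward side. Head 95 mm long, up to 60 mm wide, lens 60 mm ahead of this point.
- lamp_knob (a point): Centre of the red ball knob, 24 mm in diameter, by which the lamp is aimed. In the lamp_pivot frame it is at x -90 mm, y 0, z +45 mm (behind and above), on a 10 mm thick upright stem that joins a rod 45 mm lower; free all round.
- lamp_swivel (a joint): Swivel of the lamp about the vertical, rad, grows turning anticlockwise seen from above; limits -1.2 and 1.2. Stays where it is left (0.12 N m friction).
- lamp_tilt (a joint): Tilt of the lamp head, rad: 0 with a level beam, grows as the beam tips down (the knob goes up), negative with the beam tipped up; limits -0.6 and 0.7. Stays where it is left (0.12 N m friction).
- bottle_mid (a point): Bystander: middle of a white plastic bottle, 64 mm in diameter, 130 mm tall, standing upright. Leave alone.
- driver_grip (a point): Bystander: a screwdriver with a yellow handle lying on the bench, about 200 mm long; this point is on the handle. Leave alone.
- tray_mid (a point): Bystander: middle of a red tray of steel sockets, 100 by 170 mm, 30 mm tall. Leave alone.
Mind the look-alikes: they are no part of the job. What is meant by the part that bears lamp_pivot is not green, and is the smaller of those in its own colour.

How it is judged:
By the outcome, as a careful person would: the job done as asked, in the order asked, and still so for the second after the job is handed in, while the arm keeps its last pose, push and grip.
It also fails if it takes over 56 s, if anything falls off the work surface, if the arm or the gripper's body presses on something with over 40 N, if the wrist force passes 120 N, or if a joint passes its speed limit or range.

## Working session

There is one attempt and no reset: what is moved stays moved. The work goes in short steps, Python scripts to look and compute and a tool call to move; the robot and the scene stay as the last step left them, time stands still between calls to the robot, and variables do not carry over. Pictures are saved under pics/ and viewed, and the job is handed in when it is done.

Besides the shell and the picture viewer there is one more tool, called after "Request:" by a JSON object that holds its "fn" and its "kwargs", one argument or row to a line. move_arm: Moves the arm, as the interface text tells. Its arguments: {"type":"object","properties":{"steps":{"type":"array","items":{"type":"object","properties":{"dx":{"type":"number"},"dy":{"type":"number"},"dz":{"type":"number"},"rx":{"type":"number"},"ry":{"type":"number"},"rz":{"type":"number"},"gripper":{"type":"number"}}}},"force":{"type":"number"}},"required":["steps"]}

```bash
mkdir -p pics
cat > h.py <<'E'
import numpy as np,cv2
from workcell import state,capture,hold_point_z
def snap(n,f):
    s=state();c=capture(n)
    if n=='wrist':
        T=np.array(c['T_tool_cam']);R=np.array(s['orientation']);
        c['origin']=R@T[:3,3]+np.array(s['tcp_pos']);c['orientation']=R@T[:3,:3]
    c={k:(np.array(v) if k!='img' else v) for k,v in c.items()}
    cv2.imwrite('pics/'+f+'.png',c['img'][:,:,::-1])
    np.savez('pics/'+f+'.npz',**c);return c
def load(f): return dict(np.load('pics/'+f+'.npz'))
def ray(c,u,v):
    d=c['orientation']@np.array([(u-c['cx'])/c['fx'],(v-c['cy'])/c['fy'],1.]);return c['origin'],d/np.linalg.norm(d)
def onz(c,u,v,z):
    o,d=ray(c,u,v);return o+d*(z-o[2])/d[2]
def proj(c,p):
    q=c['orientation'].T@(np.array(p)-c['origin']);return np.array([c['fx']*q[0]/q[2]+c['cx'],c['fy']*q[1]/q[2]+c['cy']])
def tri(c1,p1,c2,p2):
    o1,d1=ray(c1,*p1);o2,d2=ray(c2,*p2)
    A=np.array([d1,-d2]).T;t=np.linalg.lstsq(A,o2-o1,rcond=None)[0]
    a=o1+t[0]*d1;b=o2+t[1]*d2;return (a+b)/2,np.linalg.norm(a-b)
E
python3 - <<'E'
from h import *
print(state(),hold_point_z)
for n in('scene','top','wrist'):
    c=snap(n,n+'0');print(n,c['origin'],c['orientation'].round(3).tolist(),c['fx'],c['cx'],c['cy'])
E
```

```text
{'clock': 0.0, 'q': array([65.73100646, 36.05784504,  2.20400694, 86.99632993, -1.54716338,
       57.08440001, -1.1445037 ]), 'qvel': array([ 0.06560004,  0.00592227, -0.01841935, -0.10242275,  0.00532047,
        0.02943259, -0.05115218]), 'effort': array([-4.38436537e-04, -5.49728501e+01,  1.14330579e+00, -1.86636454e+01,
       -5.22716332e-02,  2.35820550e-02,  1.39653257e-04]), 'tcp_pos': array([ 0.22737199, -0.60813259,  0.16626494]), 'orientation': array([[ 9.36677850e-01,  3.50191543e-01, -6.99427427e-04],
       [ 3.50192239e-01, -9.36676185e-01,  1.76644984e-03],
       [-3.65412199e-05, -1.89952849e-03, -9.99998195e-01]]), 'force': array([ 0.2065055 , -0.49713825,  0.34832077]), 'torque': array([-0.02831503,  0.022457  ,  0.043764  ]), 'opening': 0.9979729869865387} 0.0188
scene [0.76229566 0.4541014  1.02772124] [[-0.827, 0.477, -0.299], [0.562, 0.687, -0.461], [-0.014, -0.549, -0.836]] 451.33818336268126 318.0907296722746 235.714533517894
top [ 0.3205395  -0.03085279  1.42548858] [[0.02, -0.995, 0.099], [-1.0, -0.019, 0.017], [-0.015, -0.099, -0.995]] 558.9686787008224 317.73021386578785 244.08365687339125
wrist [ 0.30602343 -0.57936604  0.38491357] [[0.35, -0.897, -0.27], [-0.937, -0.335, -0.098], [-0.003, 0.288, -0.958]] 359.4766464071168 318.87618265925494 239.0025043612503
```

View pics/scene0.png

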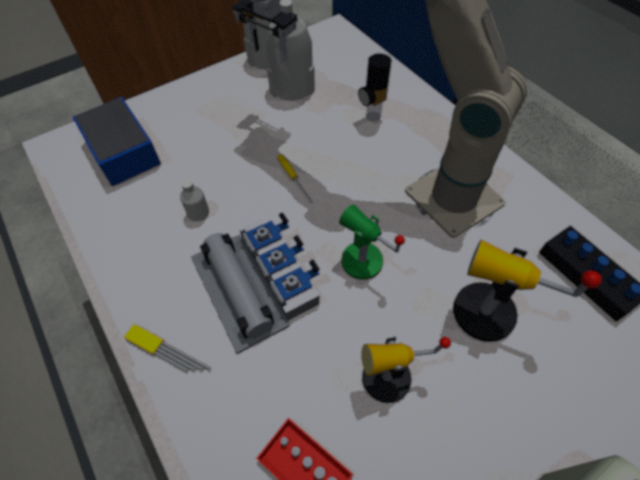

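View pics/top0.png

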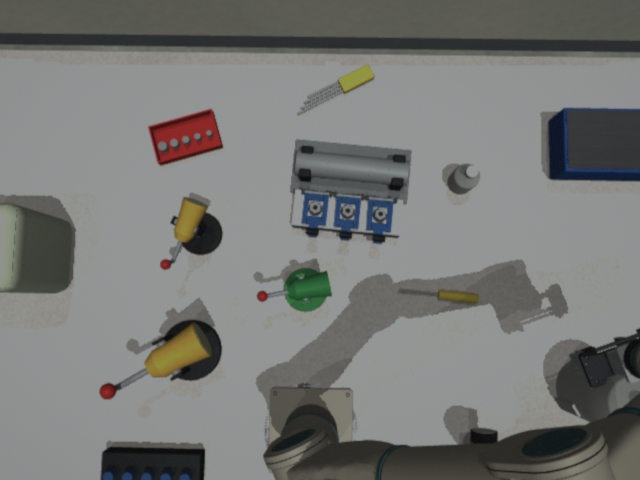

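View pics/wrist0.png

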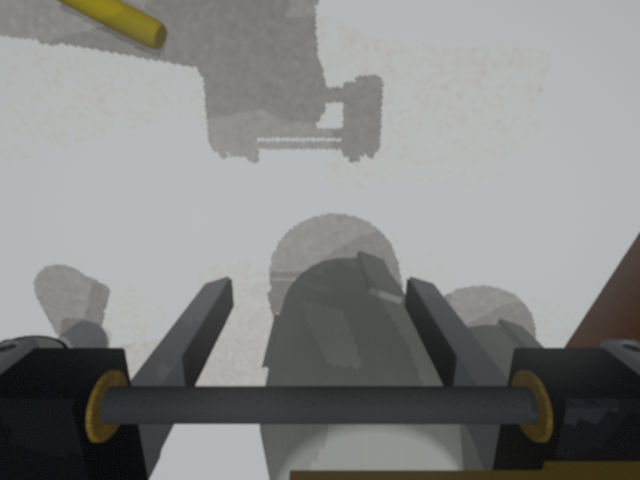

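Run:
```python
from h import *
t=load('top0');s=load('scene0')
a=cv2.resize(t['img'][110:290,140:410],None,fx=2.9,fy=2.9,interpolation=3)
b=cv2.resize(s['img'][200:410,180:480],None,fx=2.6,fy=2.6,interpolation=3)
cv2.imwrite('pics/tc.png',a[:,:,::-1]);cv2.imwrite('pics/sc.png',b[:,:,::-1])
def blobs(c,lo,hi,mn):
    h=cv2.cvtColor(c['img'],cv2.COLOR_RGB2HSV)
    m=cv2.inRange(h,lo,hi)
    if lo[0]==0: m|=cv2.inRange(h,(173,lo[1],lo[2]),(180,255,255))
    n,l,st,ce=cv2.connectedComponentsWithStats(m)
    return [(ce[i].round(1).tolist(),st[i].tolist()) for i in range(1,n) if st[i][4]>mn]
for c in(t,s):
    print('red',blobs(c,(0,150,90),(6,255,255),20))
    print('blue',blobs(c,(100,130,60),(125,255,255),40))
    print('yel',blobs(c,(18,150,90),(32,255,255),60))
```

```text
red [([187.4, 135.9], [149, 110, 72, 53, 1803]), ([165.1, 264.0], [161, 260, 9, 9, 57]), ([261.9, 295.8], [258, 292, 9, 9, 62]), ([106.8, 391.5], [101, 385, 13, 13, 136])]
blue [([585.4, 155.6], [563, 109, 77, 65, 522]), ([314.4, 210.6], [303, 194, 25, 34, 407]), ([347.0, 214.2], [335, 197, 25, 35, 418]), ([379.2, 217.0], [367, 200, 26, 35, 430]), ([107.6, 475.8], [103, 472, 10, 8, 72]), ([126.8, 476.0], [122, 472, 11, 8, 71]), ([146.0, 476.4], [141, 473, 11, 7, 63]), ([165.0, 476.6], [160, 473, 11, 7, 61]), ([184.5, 476.8], [180, 474, 10, 6, 52])]
yel [([188.0, 220.2], [175, 199, 31, 43, 731]), ([457.9, 295.9], [439, 292, 39, 9, 247]), ([175.8, 353.8], [146, 326, 63, 50, 1631])]
red [([399.6, 239.1], [396, 236, 8, 7, 47]), ([592.7, 277.1], [585, 271, 16, 13, 163]), ([444.9, 341.5], [440, 337, 10, 10, 75]), ([297.7, 458.0], [258, 419, 94, 61, 2429])]
blue [([116.2, 143.6], [73, 97, 78, 69, 423]), ([265.4, 235.1], [247, 222, 35, 27, 366]), ([572.2, 234.3], [567, 230, 11, 9, 77]), ([587.2, 247.0], [582, 243, 11, 9, 77]), ([279.3, 258.0], [260, 244, 37, 30, 404]), ([603.1, 260.0], [598, 256, 11, 9, 82]), ([294.4, 283.0], [275, 268, 40, 31, 455]), ([619.3, 273.6], [614, 269, 12, 10, 88]), ([635.3, 287.5], [631, 283, 9, 10, 75])]
yel [([286.5, 165.8], [278, 155, 18, 22, 148]), ([505.1, 265.2], [472, 241, 68, 46, 1688]), ([143.2, 338.7], [125, 325, 38, 29, 565]), ([390.1, 355.4], [367, 344, 47, 27, 910])]
```

View pics/tc.png

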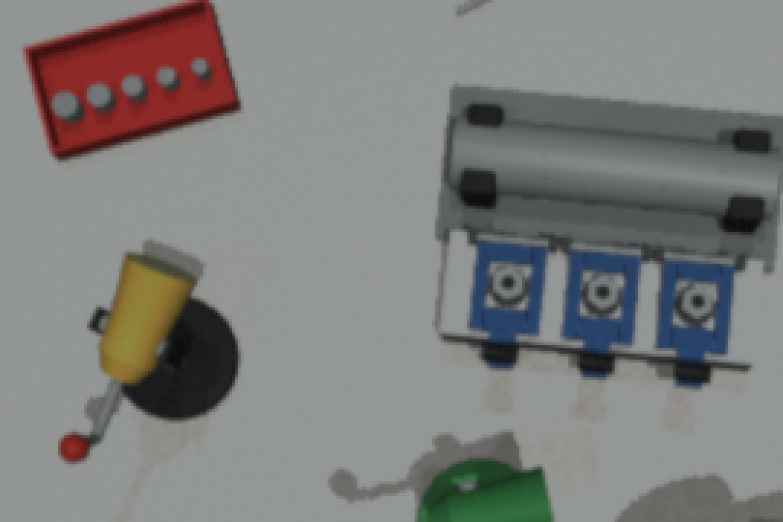

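View pics/sc.png

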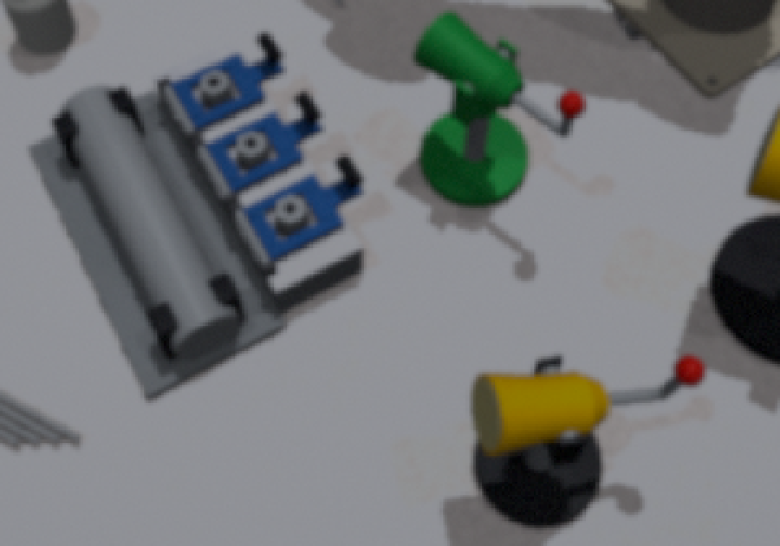

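Run:
```python
from h import *
t=load('top0');s=load('scene0')
B=[((315.2,207.9),(292,281.9)),((347.6,210.7),(277.3,258.5)),((380.3,214),(262.3,233.8))]
for a,b in B: print('bolt',*tri(t,a,s,b), onz(t,*a,.08),onz(s,*b,.08))
k,e=tri(t,(165.1,264.0),s,(444.9,341.5));print('knob',k,e)
# base disc: dark
for n,c,r in(('top',t,(170,205,228,262)),('scene',s,(355,350,420,405))):
    h=cv2.cvtColor(c['img'],cv2.COLOR_RGB2HSV);g=h[...,2]
    m=np.zeros_like(g);m[r[1]:r[3],r[0]:r[2]]=(g[r[1]:r[3],r[0]:r[2]]<70)*255
    cv2.imwrite('pics/m_%s.png'%n,cv2.resize(np.hstack([c['img'][r[1]-10:r[3]+10,r[0]-10:r[2]+10,::-1],cv2.merge([m]*3)[r[1]-10:r[3]+10,r[0]-10:r[2]+10]]),None,fx=4.5,fy=4.5,interpolation=0))
    ys,xs=np.nonzero(m);print(n,xs.min(),xs.max(),ys.min(),ys.max())
h=cv2.cvtColor(t['img'],cv2.COLOR_RGB2HSV)
```

```text
bolt [5.44741286e-01 3.04219386e-05 7.10091559e-02] 0.00038348793448740544 [ 5.43100907e-01 -5.78738719e-05  8.00000000e-02] [0.54692895 0.00417038 0.08      ]
bolt [ 0.53932157 -0.07901766  0.06510645] 0.0016951173888292285 [ 0.53760619 -0.07899671  0.08      ] [ 0.54214341 -0.07020113  0.08      ]
bolt [ 0.53288478 -0.1596976   0.06992887] 0.0009636461009073044 [ 0.53091263 -0.15845633  0.08      ] [ 0.53565651 -0.15357337  0.08      ]
knob [0.39414012 0.33063976 0.1798551 ] 0.002000823264739363
top 170 221 213 261
scene 363 410 366 402
```

View pics/m_top.png

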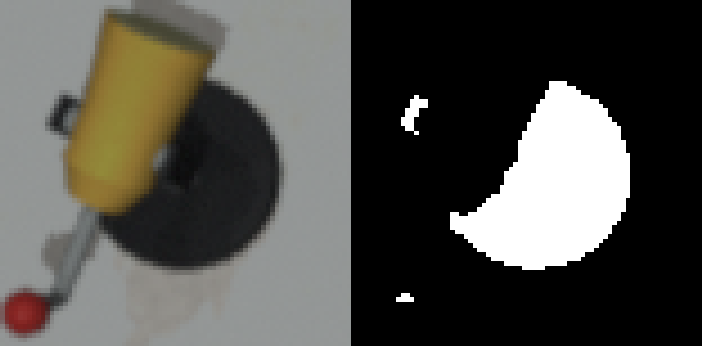

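View pics/m_scene.png

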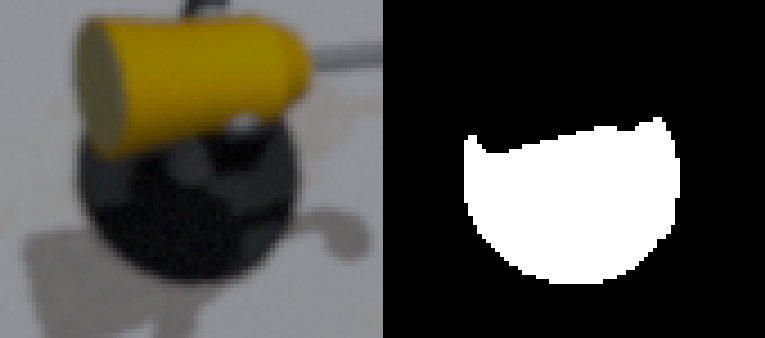

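Request:
{"fn": "move_arm", "kwargs": {
  "steps": [
    {"dx":0.0145,"dy":0.026,"dz":0.019,"rz":-2.4},
    {"dx":0.0145,"dy":0.026,"dz":0.019,"rz":-2.4},
    {"dx":0.0145,"dy":0.026,"dz":0.019,"rz":-2.4},
    {"dx":0.0145,"dy":0.026,"dz":0.019,"rz":-2.4},
    {"dx":0.0145,"dy":0.026,"dz":0.019,"rz":-2.4},
    {"dx":0.0145,"dy":0.026,"dz":0.019,"rz":-2.4},
    {"dx":0.0145,"dy":0.026,"dz":0.019,"rz":-2.4},
    {"dx":0.0145,"dy":0.026,"dz":0.019,"rz":-2.4},
    {"dx":0.0145,"dy":0.026,"dz":0.019,"rz":-2.4},
    {"dx":0.0145,"dy":0.026,"dz":0.019,"rz":-2.4}
  ]
}}

```text
$.steps[0]: bad value
```

Request:
{"fn": "move_arm", "kwargs": {
  "steps": [
    {"dx":0.0145,"dy":0.026},
    {"dx":0.0145,"dy":0.026},
    {"dx":0.0145,"dy":0.026},
    {"dx":0.0145,"dy":0.026},
    {"dx":0.0145,"dy":0.026},
    {"dx":0.0145,"dy":0.026},
    {"dx":0.0145,"dy":0.026},
    {"dx":0.0145,"dy":0.026},
    {"dx":0.0145,"dy":0.026},
    {"dx":0.0145,"dy":0.026}
  ]
}}

```text
$.steps[0]: bad value
```

Run:
```python
from h import *
c=snap('wrist','w1');print(state()['clock'],state()['tcp_pos'],c['origin'])
```

```text
0.2 [ 0.22752624 -0.60845063  0.16661307] [ 0.30605377 -0.57940395  0.38506472]
```

View pics/w1.png

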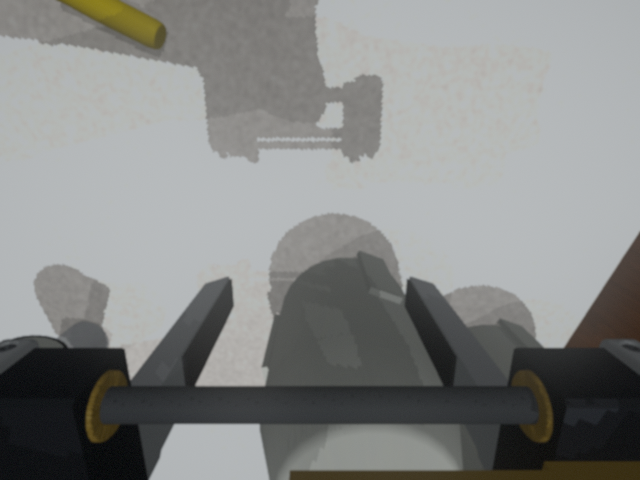

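Request:
{"fn": "move_arm", "kwargs": {
  "steps": [
    {"dx":0.014,"dy":0.026,"dz":0.02,"rx":0,"ry":0,"rz":-2.5,"gripper":-1},
    {"dx":0.014,"dy":0.026,"dz":0.02,"rx":0,"ry":0,"rz":-2.5,"gripper":-1},
    {"dx":0.014,"dy":0.026,"dz":0.02,"rx":0,"ry":0,"rz":-2.5,"gripper":-1},
    {"dx":0.014,"dy":0.026,"dz":0.02,"rx":0,"ry":0,"rz":-2.5,"gripper":-1},
    {"dx":0.014,"dy":0.026,"dz":0.02,"rx":0,"ry":0,"rz":-2.5,"gripper":-1},
    {"dx":0.014,"dy":0.026,"dz":0.02,"rx":0,"ry":0,"rz":-2.5,"gripper":-1},
    {"dx":0.014,"dy":0.026,"dz":0.02,"rx":0,"ry":0,"rz":-2.5,"gripper":-1},
    {"dx":0.014,"dy":0.026,"dz":0.02,"rx":0,"ry":0,"rz":-2.5,"gripper":-1},
    {"dx":0.014,"dy":0.026,"dz":0.02,"rx":0,"ry":0,"rz":-2.5,"gripper":-1},
    {"dx":0.014,"dy":0.026,"dz":0.02,"rx":0,"ry":0,"rz":-2,"gripper":-1}
  ]
}}

```text
clock: 1.03
tcp_pos: [0.3679, -0.3473, 0.3682]
orientation: [[0.997, -0.072, 0.0], [-0.072, -0.997, 0.0], [0.0, -0.0, -1.0]]
force: [1.5, -0.4, -0.0]
opening: 0.998
```

Request:
{"fn": "move_arm", "kwargs": {
  "steps": [
    {"dx":0.018,"dy":0.033,"dz":0,"rx":0,"ry":0,"rz":0,"gripper":-1},
    {"dx":0.018,"dy":0.033,"dz":0,"rx":0,"ry":0,"rz":0,"gripper":-1},
    {"dx":0.018,"dy":0.033,"dz":0,"rx":0,"ry":0,"rz":0,"gripper":-1},
    {"dx":0.018,"dy":0.033,"dz":0,"rx":0,"ry":0,"rz":0,"gripper":-1},
    {"dx":0.018,"dy":0.033,"dz":0,"rx":0,"ry":0,"rz":0,"gripper":-1},
    {"dx":0.018,"dy":0.033,"dz":0,"rx":0,"ry":0,"rz":0,"gripper":-1},
    {"dx":0.018,"dy":0.033,"dz":0,"rx":0,"ry":0,"rz":0,"gripper":-1},
    {"dx":0.018,"dy":0.033,"dz":0,"rx":0,"ry":0,"rz":0,"gripper":-1},
    {"dx":0,"dy":0,"dz":0,"rx":0,"ry":0,"rz":0,"gripper":-1},
    {"dx":0,"dy":0,"dz":0,"rx":0,"ry":0,"rz":0,"gripper":-1}
  ]
}}

```text
clock: 1.87
tcp_pos: [0.5121, -0.0825, 0.3667]
orientation: [[0.998, -0.065, -0.001], [-0.065, -0.998, 0.001], [-0.001, -0.001, -1.0]]
force: [-1.0, -1.0, 0.5]
opening: 1.003
```

Run:
```python
from h import *
c=snap('wrist','w2');print(state()['clock'],state()['tcp_pos'],c['origin'])
```

```text
1.9167 [ 0.5114391  -0.08478148  0.36682253] [ 0.59590056 -0.08836952  0.58523962]
```

View pics/w2.png

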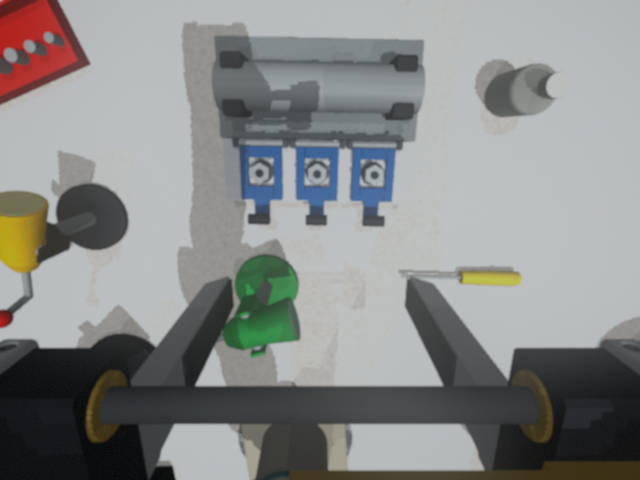

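Run:
```python
from h import *
w=load('w2');t=load('top0');s=load('scene0')
a=cv2.resize(w['img'][125:235,220:420],None,fx=4,fy=4,interpolation=3);cv2.imwrite('pics/w2c.png',a[:,:,::-1])
a=cv2.resize(w['img'][140:340,0:180],None,fx=3,fy=3,interpolation=3);cv2.imwrite('pics/w2l.png',a[:,:,::-1])
B=[(260,173),(317,174),(374,175)]
C=[(260,217),(316,219),(373,220)]
P=[((315.2,207.9),(292,281.9)),((347.6,210.7),(277.3,258.5)),((380.3,214),(262.3,233.8))]
for b,c,p in zip(B,C,P): print(onz(w,*b,.08),onz(w,*c,.1),tri(w,b,t,p[0]),tri(w,b,s,p[1]))
for z in(0.0,.01,.02): print('disc',onz(w,92,216,z))
print(tri(w,(5,318),t,(165.1,264.0)),tri(w,(5,318),s,(444.9,341.5)))
g=cv2.cvtColor(w['img'],cv2.COLOR_RGB2GRAY)
m=((g<75)*255).astype(np.uint8);m[:, :50]=0;m[:,135:]=0;m[:170]=0;m[262:]=0
n,l,st,ce=cv2.connectedComponentsWithStats(m);i=1+st[1:,4].argmax();print(st[i])
cn=cv2.findContours((l==i).astype(np.uint8),0,1)[0][0];print(cv2.minEnclosingCircle(cn),cv2.fitEllipse(cn))
```

```text
[ 0.54500224 -0.00223241  0.08      ] [0.48703794 0.00114905 0.1       ] (array([ 5.44333630e-01, -2.78837709e-04,  7.10772595e-02]), np.float64(0.00097469224897946)) (array([ 0.54430719, -0.00058071,  0.06990385]), np.float64(0.0006531965745767875))
[ 0.53844927 -0.0812749   0.08      ] [ 0.47915074 -0.07603404  0.1       ] (array([ 0.53813388, -0.08018401,  0.07558047]), np.float64(0.0020913824897703633)) (array([ 0.53684392, -0.08113246,  0.06007032]), np.float64(0.0013413004838525513))
[ 0.53188877 -0.1604084   0.08      ] [ 0.47257916 -0.15485438  0.1       ] (array([ 0.53145112, -0.15969373,  0.07777354]), np.float64(0.0020724920576596683)) (array([ 0.53111435, -0.16269888,  0.06549786]), np.float64(0.0021626144312587936))
disc [0.48457903 0.29938947 0.        ]
disc [0.48648118 0.29276382 0.01      ]
disc [0.48838334 0.28613818 0.02      ]
(array([0.39265231, 0.33282419, 0.17118604]), np.float64(0.0034284502868816786)) (array([0.392439  , 0.32904353, 0.17362752]), np.float64(0.0004907852456585251))
[  50  185   77   72 3753]
((84.2760009765625, 227.7239990234375), 44.434051513671875) ((86.99002075195312, 219.62338256835938), (64.48519897460938, 82.7784652709961), 59.481136322021484)
```

View pics/w2c.png

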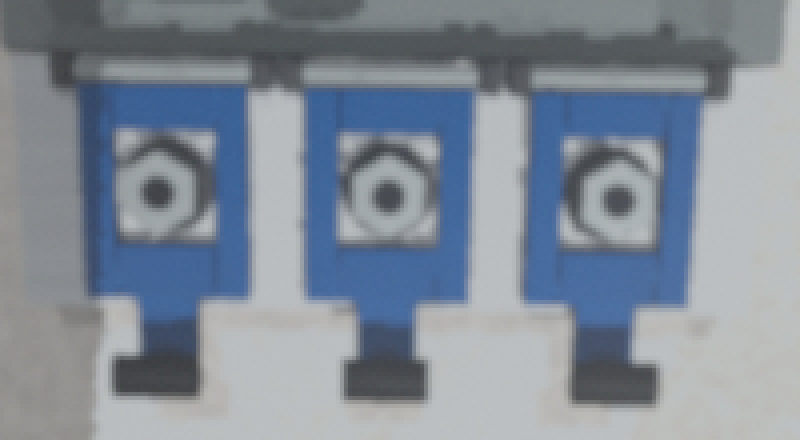

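View pics/w2l.png

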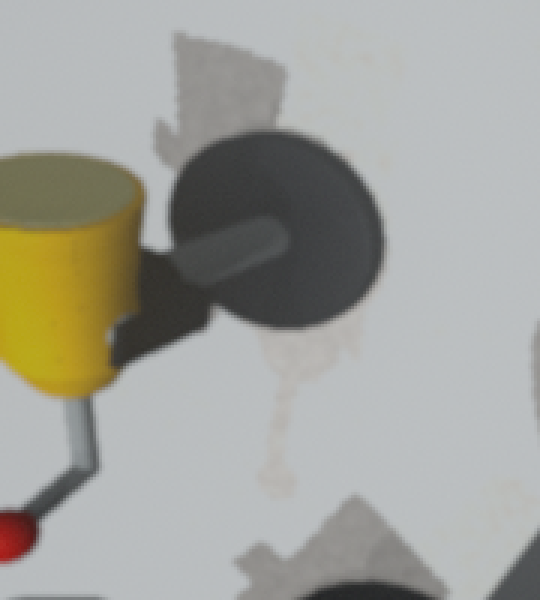

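Run:
```python
from h import *
st=state();print(st['q'].round(1),st['tcp_pos'])
w=load('w2');t=load('top0')
for z in(0,.01,.015,.02): print(onz(t,200.9,233.7,z),onz(w,91.8,216.4,z))
print(onz(w,92.3,140+238/3,.03))
```

```text
[  9.5  15.4  -4.4  88.9   1.2  75.8 -89. ] [ 0.5114391  -0.08478148  0.36682253]
[0.48391678 0.2948458  0.        ] [0.4839258  0.29989248 0.        ]
[0.48277067 0.29256098 0.01      ] [0.48583912 0.29325824 0.01      ]
[0.48219761 0.29141857 0.015     ] [0.48679577 0.28994112 0.015     ]
[0.48162455 0.29027616 0.02      ] [0.48775243 0.286624   0.02      ]
[0.48490481 0.2803788  0.03      ]
```

Request:
{"fn": "move_arm", "kwargs": {
  "steps": [
    {"dx":-0.005,"dy":0.018,"dz":-0.002,"rx":0,"ry":0,"rz":7,"gripper":-1},
    {"dx":-0.005,"dy":0.018,"dz":-0.002,"rx":0,"ry":0,"rz":7,"gripper":-1},
    {"dx":-0.005,"dy":0.018,"dz":-0.002,"rx":0,"ry":0,"rz":7,"gripper":-1},
    {"dx":-0.005,"dy":0.018,"dz":-0.002,"rx":0,"ry":0,"rz":7,"gripper":-1},
    {"dx":-0.005,"dy":0.018,"dz":-0.002,"rx":0,"ry":0,"rz":7,"gripper":-1},
    {"dx":-0.005,"dy":0.018,"dz":-0.002,"rx":0,"ry":0,"rz":7,"gripper":-1},
    {"dx":-0.005,"dy":0.018,"dz":-0.002,"rx":0,"ry":0,"rz":7,"gripper":-1},
    {"dx":-0.005,"dy":0.018,"dz":-0.002,"rx":0,"ry":0,"rz":7,"gripper":-1},
    {"dx":-0.005,"dy":0.018,"dz":-0.002,"rx":0,"ry":0,"rz":7,"gripper":-1},
    {"dx":-0.005,"dy":0.018,"dz":-0.002,"rx":0,"ry":0,"rz":7,"gripper":-1}
  ]
}}

```text
clock: 2.75
tcp_pos: [0.4614, 0.0936, 0.3472]
orientation: [[0.405, 0.914, 0.0], [0.914, -0.405, -0.001], [-0.001, 0.001, -1.0]]
force: [0.7, 0.5, -0.3]
opening: 1.002
```

Request:
{"fn": "move_arm", "kwargs": {
  "steps": [
    {"dx":-0.005,"dy":0.018,"dz":-0.002,"rx":0,"ry":0,"rz":7,"gripper":-1},
    {"dx":-0.005,"dy":0.018,"dz":-0.002,"rx":0,"ry":0,"rz":7,"gripper":-1},
    {"dx":-0.005,"dy":0.018,"dz":-0.002,"rx":0,"ry":0,"rz":7,"gripper":-1},
    {"dx":-0.005,"dy":0.018,"dz":-0.002,"rx":0,"ry":0,"rz":7,"gripper":-1},
    {"dx":-0.005,"dy":0.018,"dz":-0.002,"rx":0,"ry":0,"rz":7,"gripper":-1},
    {"dx":-0.005,"dy":0.018,"dz":-0.002,"rx":0,"ry":0,"rz":7,"gripper":-1},
    {"dx":-0.005,"dy":0.018,"dz":-0.002,"rx":0,"ry":0,"rz":7,"gripper":-1},
    {"dx":-0.005,"dy":0.018,"dz":-0.002,"rx":0,"ry":0,"rz":7,"gripper":-1},
    {"dx":-0.005,"dy":0.018,"dz":-0.002,"rx":0,"ry":0,"rz":7,"gripper":-1},
    {"dx":-0.005,"dy":0.018,"dz":-0.002,"rx":0,"ry":0,"rz":7,"gripper":-1}
  ]
}}

```text
clock: 3.58
tcp_pos: [0.4124, 0.2737, 0.3271]
orientation: [[-0.721, 0.693, 0.001], [0.693, 0.721, -0.001], [-0.002, -0.0, -1.0]]
force: [-0.1, 0.4, 0.1]
opening: 0.999
```

Request:
{"fn": "move_arm", "kwargs": {
  "steps": [
    {"dx":-0.005,"dy":0.018,"dz":-0.002,"rx":0,"ry":0,"rz":7,"gripper":-1},
    {"dx":-0.005,"dy":0.018,"dz":-0.002,"rx":0,"ry":0,"rz":7,"gripper":-1},
    {"dx":-0.005,"dy":0.018,"dz":-0.002,"rx":0,"ry":0,"rz":7,"gripper":-1},
    {"dx":0,"dy":0,"dz":0,"rx":0,"ry":0,"rz":0,"gripper":-1},
    {"dx":0,"dy":0,"dz":0,"rx":0,"ry":0,"rz":0,"gripper":-1}
  ]
}}

```text
clock: 4.0
tcp_pos: [0.3973, 0.3278, 0.3209]
orientation: [[-0.919, 0.394, -0.0], [0.394, 0.919, -0.001], [-0.0, -0.001, -1.0]]
force: [0.0, 0.2, -0.5]
opening: 0.997
```

Run:
```python
from h import *
c=snap('wrist','w3');print(state()['clock'],state()['tcp_pos'],c['origin'],state()['q'].round(0))
```

```text
4.05 [0.39777231 0.32712077 0.3209641 ] [0.31951833 0.36095085 0.5394324 ] [-11.  21. -44.  94.  15.  72.   8.]
```

View pics/w3.png

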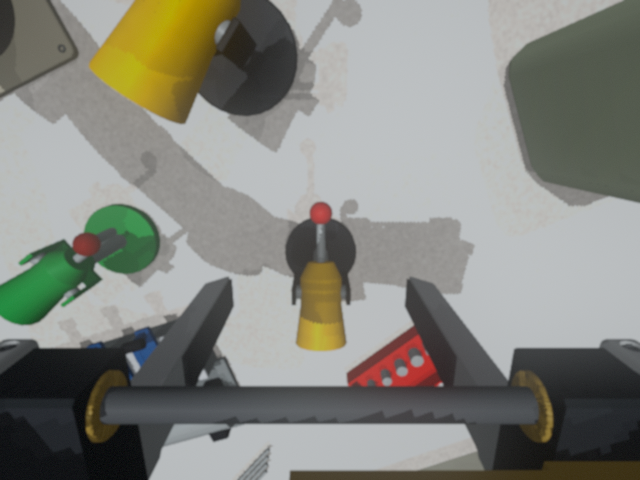

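```bash
cat >> h.py <<'E'
def red(c,near,r=25):
    h=cv2.cvtColor(c['img'],cv2.COLOR_RGB2HSV);m=cv2.inRange(h,(0,130,70),(7,255,255))|cv2.inRange(h,(172,130,70),(180,255,255))
    n,l,st,ce=cv2.connectedComponentsWithStats(m)
    b=[(ce[i],st[i]) for i in range(1,n) if st[i][4]>20 and np.hypot(*(ce[i]-near))<r]
    return max(b,key=lambda x:x[1][4])
def multi(obs):
    A=np.zeros((3,3));b=np.zeros(3)
    for c,p in obs:
        o,d=ray(c,*p);M=np.eye(3)-np.outer(d,d);A+=M;b+=M@o
    x=np.linalg.solve(A,b);return x,[(proj(c,x)-p).round(1).tolist() for c,p in obs]
E
python3 - <<'E'
from h import *
w2=load('w2');w3=load('w3');t=load('top0');s=load('scene0')
k=red(w3,(320,213));print(k)
o={'w3':(w3,k[0]),'t':(t,(165.1,264)),'s':(s,(444.9,341.5))}
print(multi(list(o.values())));print(tri(*o['w3'],*o['t']),tri(*o['w3'],*o['s']),onz(*((w3,)+tuple(k[0])),.175))
print('pivot',onz(w3,320.5,288,.155))
# disc in w3
g=cv2.cvtColor(w3['img'],cv2.COLOR_RGB2GRAY)
a=cv2.resize(w3['img'][190:360,240:410],None,fx=4,fy=4,interpolation=3);cv2.imwrite('pics/w3l.png',a[:,:,::-1])
E
```

```text
(array([320.11525424, 213.26101695]), array([311, 204,  19,  19, 295], dtype=int32))
(array([0.39401959, 0.3305008 , 0.17973852]), [[0.3, 0.1], [0.4, -0.2], [0.5, 0.0]])
(array([0.39325597, 0.3305202 , 0.18287746]), np.float64(0.00013597740601632233)) (array([0.39416903, 0.32989955, 0.17825922]), np.float64(0.00040550549456309817)) [0.39481895 0.32982371 0.175     ]
pivot [0.48087451 0.29352878 0.155     ]
```

View pics/w3l.png

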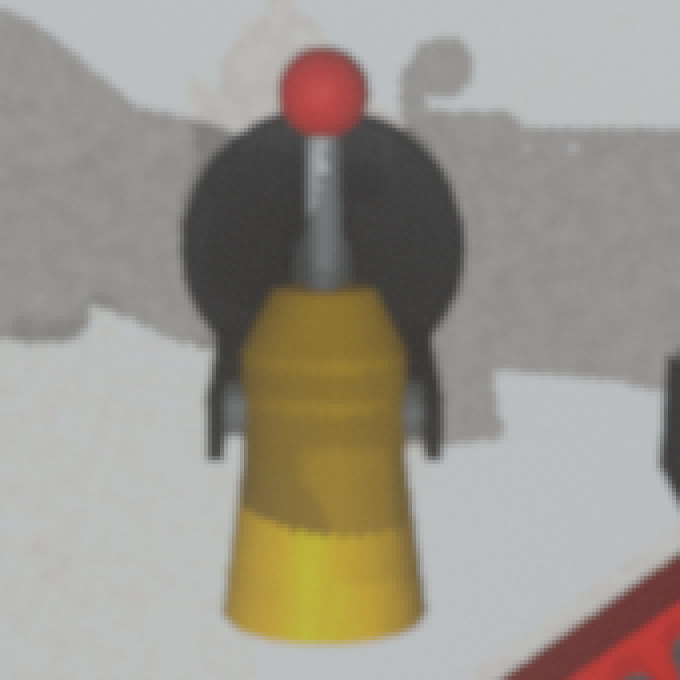

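Run:
```python
from h import *
w3=load('w3');w2=load('w2');t=load('top0')
P=onz(w3,321.2,292.5,.155);print('pivot',P,[onz(w3,320.6,252.5,z) for z in(.005,.015)])
K=np.array([.394,.3305,.1797]);print(np.linalg.norm(K-P),np.hypot(.09,.045))
print(proj(w2,P),proj(t,P),proj(w2,K))
```

```text
pivot [0.48646032 0.29202913 0.155     ] [array([0.48812158, 0.29122413, 0.005     ]), array([0.48496677, 0.29252881, 0.015     ])]
0.10314557315075637 0.10062305898749054
[ 22.60153936 242.24721888] [187.14581854 224.67569514] [ -0.53781111 319.55732225]
```

Request:
{"fn": "move_arm", "kwargs": {
  "force": 10,
  "steps": [
    {"dx":-0.004,"dy":0.0035,"dz":-0.03,"rx":0,"ry":0,"rz":0,"gripper":-1},
    {"dx":0,"dy":0,"dz":-0.035,"rx":0,"ry":0,"rz":0,"gripper":-0.5},
    {"dx":0,"dy":0,"dz":-0.035,"rx":0,"ry":0,"rz":0,"gripper":-0.2},
    {"dx":0,"dy":0,"dz":-0.035,"rx":0,"ry":0,"rz":0,"gripper":-0.2},
    {"dx":0,"dy":0,"dz":-0.025,"rx":0,"ry":0,"rz":0,"gripper":-0.2},
    {"dx":0,"dy":0,"dz":0,"rx":0,"ry":0,"rz":0,"gripper":-0.2},
    {"dx":0,"dy":0,"dz":0,"rx":0,"ry":0,"rz":0,"gripper":-0.2}
  ]
}}

```text
clock: 4.63
tcp_pos: [0.3933, 0.3307, 0.1609]
orientation: [[-0.919, 0.394, -0.001], [0.394, 0.919, -0.002], [0.0, -0.002, -1.0]]
force: [0.6, 0.4, 1.6]
opening: 0.619
```

Run:
```python
from h import *
c=snap('wrist','w4')
```

```text
(no output)
```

View pics/w4.png

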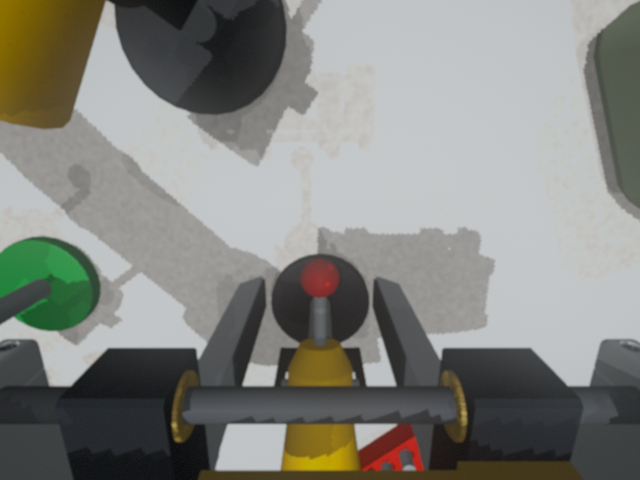

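Run:
```python
from h import *
w4=load('w4');w3=load('w3');t=load('top0');s=load('scene0')
k=red(w4,(320,278))[0];print(k,onz(w4,*k,.178))
print(multi([(w4,k),(w3,(320.1,213.3)),(t,(165.1,264)),(s,(444.9,341.5))]),proj(w4,[.394,.3305,.18]))
```

```text
[320.36774942 281.1937355 ] [0.39593211 0.33023222 0.178     ]
(array([0.39426742, 0.33053201, 0.18052448]), [[-0.6, -0.9], [0.5, 0.4], [0.3, -0.4], [0.5, -0.0]]) [319.51825396 279.62588374]
```

Good alignment; close on the knob.

Request:
{"fn": "move_arm", "kwargs": {
  "force": 10,
  "steps": [
    {"dx":0.001,"dy":0,"dz":0,"rx":0,"ry":0,"rz":0,"gripper":1},
    {"dx":0,"dy":0,"dz":0,"rx":0,"ry":0,"rz":0,"gripper":1},
    {"dx":0,"dy":0,"dz":0,"rx":0,"ry":0,"rz":0,"gripper":1},
    {"dx":0,"dy":0,"dz":0,"rx":0,"ry":0,"rz":0,"gripper":1},
    {"dx":0,"dy":0,"dz":0,"rx":0,"ry":0,"rz":0,"gripper":1}
  ]
}}

```text
clock: 5.1
tcp_pos: [0.394, 0.3328, 0.1618]
orientation: [[-0.92, 0.391, 0.001], [0.391, 0.92, 0.001], [-0.001, 0.001, -1.0]]
force: [-0.9, 0.3, 0.7]
opening: 0.284
```

Run:
```python
import numpy as np
P=np.array([.4855,.292,.155])
def K(y,b):
    y,b=np.radians([y,b]);h=.09*np.cos(b)-.045*np.sin(b);v=.09*np.sin(b)+.045*np.cos(b)
    return P+np.array([-h*np.cos(y),-h*np.sin(y),v])
n=15;Y=np.linspace(-22.8,-81.97,n+1);B=np.linspace(-12.5,12.02,n+1)
k=np.array([K(a,b) for a,b in zip(Y,B)]);print(k[0],k[-1]);print(np.diff(k,axis=0).round(4).tolist());
from h import state;s=state();print(s['tcp_pos'],s['opening'],s['force'])
```

```text
[0.39552024 0.32982401 0.17945376] [0.47451251 0.36988415 0.21775615]
[[0.0035, 0.0058, 0.0028], [0.0039, 0.0054, 0.0028], [0.0043, 0.0051, 0.0027], [0.0047, 0.0047, 0.0027], [0.005, 0.0042, 0.0027], [0.0053, 0.0038, 0.0026], [0.0055, 0.0033, 0.0026], [0.0057, 0.0028, 0.0026], [0.0058, 0.0023, 0.0025], [0.0059, 0.0018, 0.0025], [0.006, 0.0012, 0.0025], [0.006, 0.0007, 0.0024], [0.0059, 0.0002, 0.0024], [0.0058, -0.0003, 0.0023], [0.0057, -0.0008, 0.0023]]
[0.39398123 0.33283324 0.16176602] 0.2835643471786259 [-0.87525329  0.33002928  0.70066828]
```

Request:
{"fn": "move_arm", "kwargs": {
  "force": 10,
  "steps": [
    {"dx":0.0036,"dy":0.0058,"dz":0.0027,"rx":0,"ry":0,"rz":-4,"gripper":1},
    {"dx":0.004,"dy":0.0054,"dz":0.0027,"rx":0,"ry":0,"rz":-4,"gripper":1},
    {"dx":0.0043,"dy":0.0051,"dz":0.0027,"rx":0,"ry":0,"rz":-4,"gripper":1},
    {"dx":0.0047,"dy":0.0047,"dz":0.0027,"rx":0,"ry":0,"rz":-4,"gripper":1},
    {"dx":0.005,"dy":0.0042,"dz":0.0026,"rx":0,"ry":0,"rz":-4,"gripper":1},
    {"dx":0.0053,"dy":0.0038,"dz":0.0026,"rx":0,"ry":0,"rz":-4,"gripper":1},
    {"dx":0.0055,"dy":0.0033,"dz":0.0026,"rx":0,"ry":0,"rz":-4,"gripper":1}
  ]
}}

```text
clock: 5.68
tcp_pos: [0.4262, 0.3654, 0.1801]
orientation: [[-0.627, 0.779, 0.0], [0.779, 0.627, 0.0], [0.0, 0.0, -1.0]]
force: [0.5, 0.1, 0.1]
opening: 0.008
```

Request:
{"fn": "move_arm", "kwargs": {
  "force": 10,
  "steps": [
    {"dx":0.0057,"dy":0.0028,"dz":0.0025,"rx":0,"ry":0,"rz":-4,"gripper":1},
    {"dx":0.0058,"dy":0.0023,"dz":0.0025,"rx":0,"ry":0,"rz":-4,"gripper":1},
    {"dx":0.0059,"dy":0.0018,"dz":0.0025,"rx":0,"ry":0,"rz":-4,"gripper":1},
    {"dx":0.006,"dy":0.0012,"dz":0.0024,"rx":0,"ry":0,"rz":-4,"gripper":1},
    {"dx":0.006,"dy":0.0007,"dz":0.0024,"rx":0,"ry":0,"rz":-4,"gripper":1},
    {"dx":0.006,"dy":0.0002,"dz":0.0023,"rx":0,"ry":0,"rz":-4,"gripper":1},
    {"dx":0.0059,"dy":-0.0003,"dz":0.0023,"rx":0,"ry":0,"rz":-4,"gripper":1},
    {"dx":0.0057,"dy":-0.0008,"dz":0.0023,"rx":0,"ry":0,"rz":-4,"gripper":1},
    {"dx":0,"dy":0,"dz":0,"rx":0,"ry":0,"rz":0,"gripper":1},
    {"dx":0,"dy":0,"dz":0,"rx":0,"ry":0,"rz":0,"gripper":1}
  ]
}}

```text
clock: 6.52
tcp_pos: [0.473, 0.3729, 0.199]
orientation: [[-0.123, 0.992, 0.0], [0.992, 0.123, 0.0], [0.0, 0.0, -1.0]]
force: [-0.7, -0.1, -0.1]
opening: 0.008
```

Run:
```python
from h import *
for n in('wrist','scene','top'): snap(n,n+'5')
print(state()['tcp_pos'],state()['clock'],state()['force'])
w,t,s=load('wrist5'),load('top5'),load('scene5')
cv2.imwrite('pics/5.png',np.hstack([cv2.resize(t['img'][150:300,130:270],(560,600)),cv2.resize(s['img'][300:430,340:500],(238,600))])[:,:,::-1])
cv2.imwrite('pics/5s.png',cv2.resize(s['img'][290:440,300:500],(800,600),interpolation=3)[:,:,::-1])
```

```text
[0.47237759 0.37295396 0.198831  ] 6.6667 [0.6606186  0.35278615 0.54192784]
```

View pics/wrist5.png

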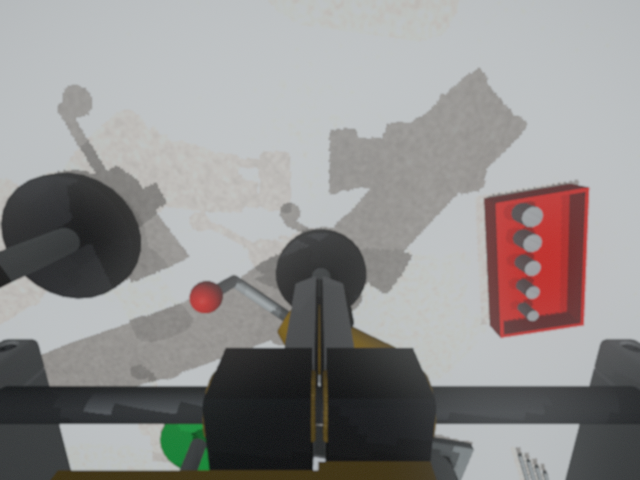

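View pics/5s.png

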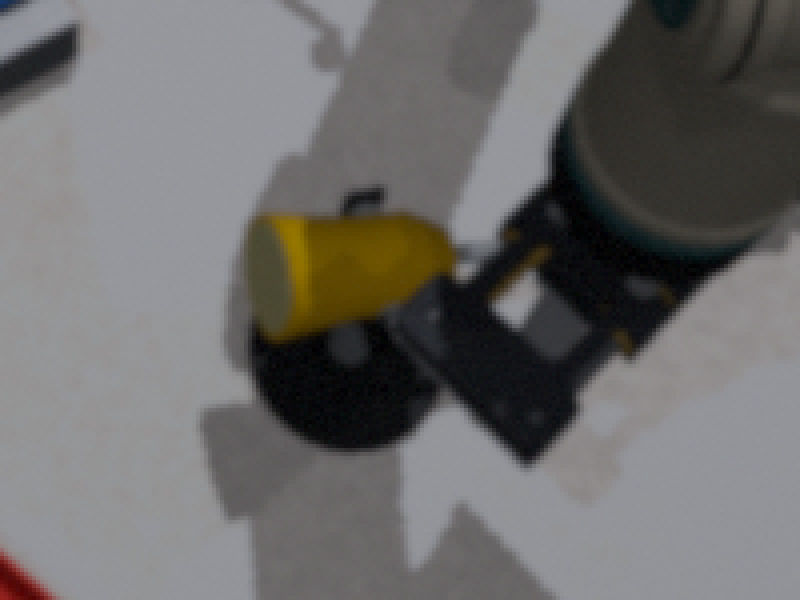

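View pics/top5.png

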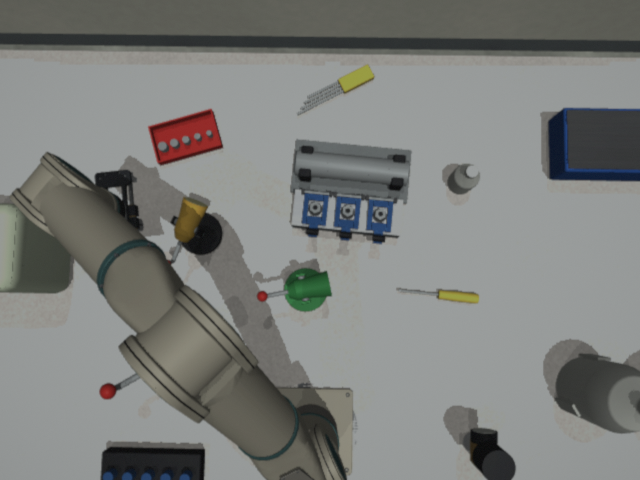

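Run:
```python
from h import *
w=load('wrist5');k=red(w,(206,297))[0];print(k,[onz(w,*k,z).round(4).tolist() for z in(.17,.18,.19)])
P=np.array([.4855,.292,.155])
for z in(.17,.175,.18,.185,.19): print(z,np.linalg.norm(onz(w,*k,z)-P))
```

```text
[203.66605505 299.42385321] [[0.3906, 0.3245, 0.17], [0.3935, 0.3299, 0.18], [0.3964, 0.3352, 0.19]]
0.17 0.10146639426299035
0.175 0.101872189781248
0.18 0.1026098040728441
0.185 0.10367215483366361
0.19 0.1050493904731942
```

Request:
{"fn": "move_arm", "kwargs": {
  "steps": [
    {"dx":0,"dy":0,"dz":0.03,"rx":0,"ry":0,"rz":0,"gripper":0.5},
    {"dx":0,"dy":0,"dz":0.03,"rx":0,"ry":0,"rz":7,"gripper":-0.2},
    {"dx":-0.01,"dy":-0.006,"dz":0.015,"rx":0,"ry":0,"rz":7,"gripper":-0.2},
    {"dx":-0.01,"dy":-0.006,"dz":0,"rx":0,"ry":0,"rz":7,"gripper":-0.2},
    {"dx":-0.01,"dy":-0.006,"dz":0,"rx":0,"ry":0,"rz":7,"gripper":-0.2},
    {"dx":-0.01,"dy":-0.006,"dz":0,"rx":0,"ry":0,"rz":7,"gripper":-0.2},
    {"dx":-0.01,"dy":-0.006,"dz":0,"rx":0,"ry":0,"rz":7,"gripper":-0.2},
    {"dx":-0.01,"dy":-0.006,"dz":0,"rx":0,"ry":0,"rz":7,"gripper":-0.2},
    {"dx":-0.01,"dy":-0.004,"dz":0,"rx":0,"ry":0,"rz":7,"gripper":-0.2},
    {"dx":-0.008,"dy":0,"dz":0,"rx":0,"ry":0,"rz":4,"gripper":-0.2}
  ]
}}

```text
clock: 7.5
tcp_pos: [0.394, 0.3318, 0.2739]
orientation: [[-0.923, 0.385, -0.0], [0.385, 0.923, -0.001], [-0.0, -0.001, -1.0]]
force: [0.1, 0.3, -1.1]
opening: 0.594
```

Request:
{"fn": "move_arm", "kwargs": {
  "steps": [
    {"dx":0,"dy":0,"dz":0,"rx":0,"ry":0,"rz":0,"gripper":-0.2},
    {"dx":0,"dy":0,"dz":0,"rx":0,"ry":0,"rz":0,"gripper":-0.2}
  ]
}}

```text
clock: 7.67
tcp_pos: [0.395, 0.3328, 0.2741]
orientation: [[-0.92, 0.392, 0.0], [0.392, 0.92, 0.0], [-0.0, 0.0, -1.0]]
force: [-0.4, 0.2, 0.2]
opening: 0.599
```

Run:
```python
from h import *
for n in('wrist',): snap(n,n+'6')
print(state()['tcp_pos'],state()['clock'],state()['force'])
w=load('wrist6');k=red(w,(320,220),80);print(k)
c=load('wrist5');k=k[0];print(tri(c,red(c,(206,297))[0],w,k))
for z in(.17,.175,.18,.185,.19): print(z,onz(w,*k,z))
```

```text
[0.39548087 0.33287994 0.27404785] 7.7167 [-0.12075429 -0.1817661   0.58330585]
(array([316.00507614, 229.19796954]), array([305, 218,  23,  23, 394], dtype=int32))
(array([0.39371209, 0.33032941, 0.18087831]), np.float64(1.8455235074591627e-05))
0.17 [0.39638101 0.32910915 0.17      ]
0.175 [0.39515151 0.32967337 0.175     ]
0.18 [0.39392201 0.3302376  0.18      ]
0.185 [0.3926925  0.33080183 0.185     ]
0.19 [0.391463   0.33136606 0.19      ]
```

View pics/wrist6.png

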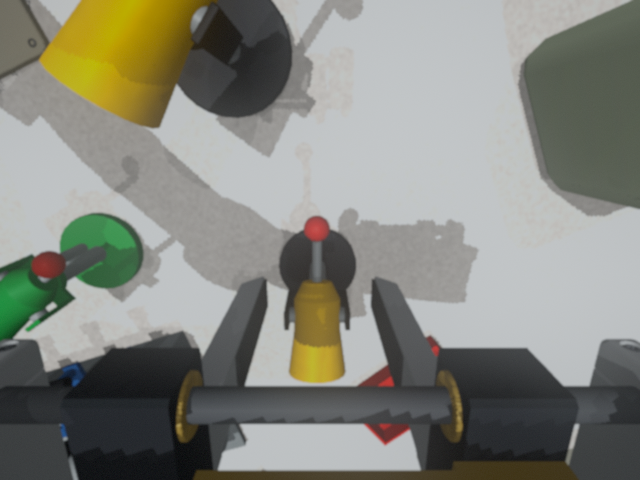

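Request:
{"fn": "move_arm", "kwargs": {
  "force": 12,
  "steps": [
    {"dx":-0.0015,"dy":-0.0025,"dz":-0.028,"rx":0,"ry":0,"rz":0,"gripper":-0.2},
    {"dx":0,"dy":0,"dz":-0.028,"rx":0,"ry":0,"rz":0,"gripper":-0.2},
    {"dx":0,"dy":0,"dz":-0.028,"rx":0,"ry":0,"rz":0,"gripper":-0.2},
    {"dx":0,"dy":0,"dz":-0.028,"rx":0,"ry":0,"rz":0,"gripper":-0.2},
    {"dx":0,"dy":0,"dz":0,"rx":0,"ry":0,"rz":0,"gripper":0.2},
    {"dx":0,"dy":0,"dz":0,"rx":0,"ry":0,"rz":0,"gripper":1},
    {"dx":0,"dy":0,"dz":0,"rx":0,"ry":0,"rz":0,"gripper":1},
    {"dx":0,"dy":0,"dz":0,"rx":0,"ry":0,"rz":0,"gripper":1},
    {"dx":0,"dy":0,"dz":0,"rx":0,"ry":0,"rz":0,"gripper":1},
    {"dx":0,"dy":0,"dz":0,"rx":0,"ry":0,"rz":0,"gripper":1}
  ]
}}

```text
clock: 8.55
tcp_pos: [0.3943, 0.331, 0.1632]
orientation: [[-0.92, 0.391, 0.002], [0.391, 0.92, 0.001], [-0.001, 0.002, -1.0]]
force: [0.1, 0.7, 0.1]
opening: 0.212
```

Request:
{"fn": "move_arm", "kwargs": {
  "force": 12,
  "steps": [
    {"dx":0,"dy":0,"dz":0,"rx":0,"ry":0,"rz":0,"gripper":1},
    {"dx":0,"dy":0,"dz":0,"rx":0,"ry":0,"rz":0,"gripper":1}
  ]
}}

```text
clock: 8.72
tcp_pos: [0.3938, 0.3305, 0.1624]
orientation: [[-0.92, 0.391, 0.001], [0.391, 0.92, 0.0], [-0.0, 0.001, -1.0]]
force: [-0.4, 0.5, -0.1]
opening: 0.069
```

Run:
```python
from h import *
for n in('wrist',): snap(n,n+'7')
print(state()['tcp_pos'],state()['clock'],state()['force'],state()['opening'])
```

```text
[0.39377738 0.33039781 0.16231303] 8.7667 [-0.57983864 -0.9067751  -0.23185845] 0.028225785104199038
```

View pics/wrist7.png

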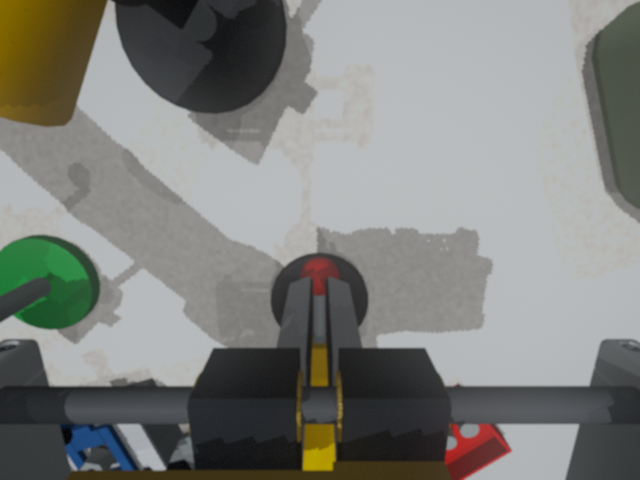

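Run:
```python
from h import *
w=load('wrist7');s=state()
R=s['orientation'];T=s['tcp_pos']
c=w
for z in(-.04,-.0188,0,.01,.02): print(z,proj(w,T+R@np.array([0,0,z])))
k=red(w,(320,268));print(k,proj(w,[.3938,.3303,.1805]))
from workcell import capture
print(capture('wrist')['T_tool_cam'])
snap('scene','scene8');sc=load('scene8')
cv2.imwrite('pics/8s.png',cv2.resize(sc['img'][270:420,340:540],(800,600),interpolation=3)[:,:,::-1])
cv2.imwrite('pics/8w.png',cv2.resize(w['img'][230:380,220:420],(800,600),interpolation=3)[:,:,::-1])
```

```text
-0.04 [319.38065073 293.50407351]
-0.0188 [319.30085257 278.23023117]
0 [319.24168838 266.90585296]
0.01 [319.2137862  261.56521025]
0.02 [319.18799774 256.62914529]
(array([318.26775956, 274.40437158]), array([305, 259,  31,  36, 549], dtype=int32)) [319.17817568 277.93232985]
[[-6.99798762e-04 -9.57930060e-01 -2.87000890e-01  8.44641926e-02]
 [ 9.99999510e-01 -8.71247343e-04  4.69669624e-04 -4.17497064e-04]
 [-6.99959413e-04 -2.87000420e-01  9.57930200e-01 -2.18568030e-01]
 [ 0.00000000e+00  0.00000000e+00  0.00000000e+00  1.00000000e+00]]
```

View pics/8s.png

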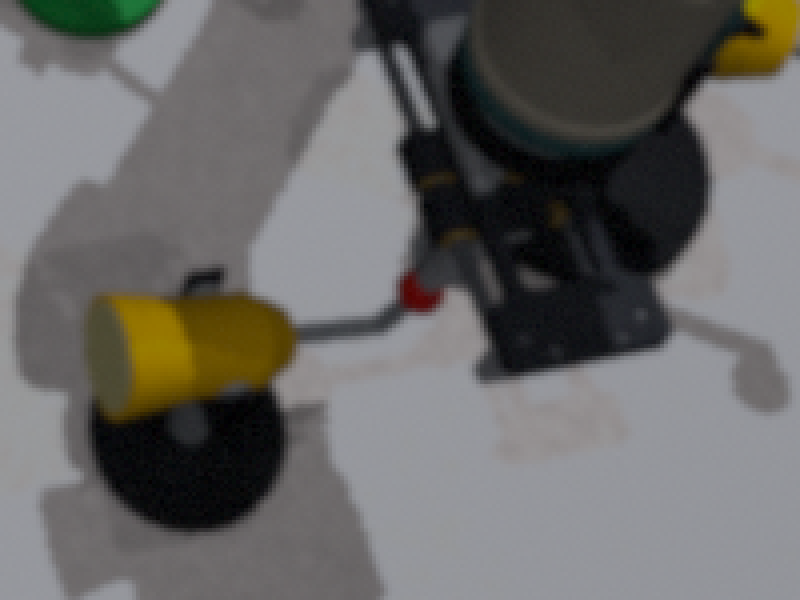

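View pics/8w.png

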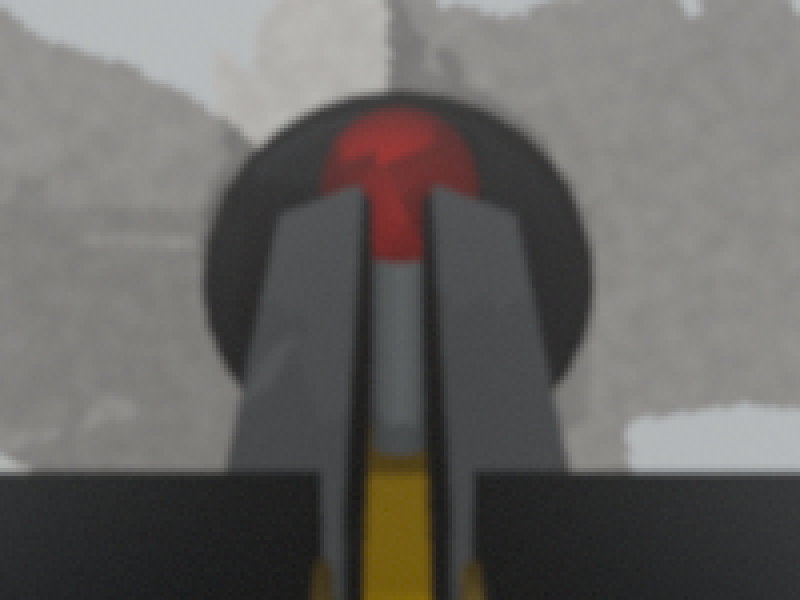

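Run:
```python
from h import *
s=state();R=s['orientation'];T=s['tcp_pos'];print(s['opening'])
sc=load('scene8');im=sc['img'].copy()
im=cv2.resize(im[270:420,340:540],(800,600),interpolation=3)
for z,col in((0,(0,255,0)),(-.0188,(255,255,0)),(-.038,(0,255,255)),(-.0968,(255,0,255))):
    for y in(-.0885,0,.0885) if z<-.05 else (0,):
        p=proj(sc,T+R@np.array([0,y,z]));q=((p-[340,270])*4).astype(int);cv2.circle(im,tuple(map(int,q)),4,col,-1);print(z,p)
cv2.imwrite('pics/8s2.png',im[:,:,::-1])
```

```text
0.006460976268931367
0 [443.51506473 344.5108556 ]
-0.0188 [445.62992671 341.13733251]
-0.038 [447.86963325 337.56466357]
-0.0968 [438.56174452 282.60958832]
-0.0968 [455.28080758 325.7427253 ]
-0.0968 [474.10176933 374.29850372]
```

View pics/8s2.png

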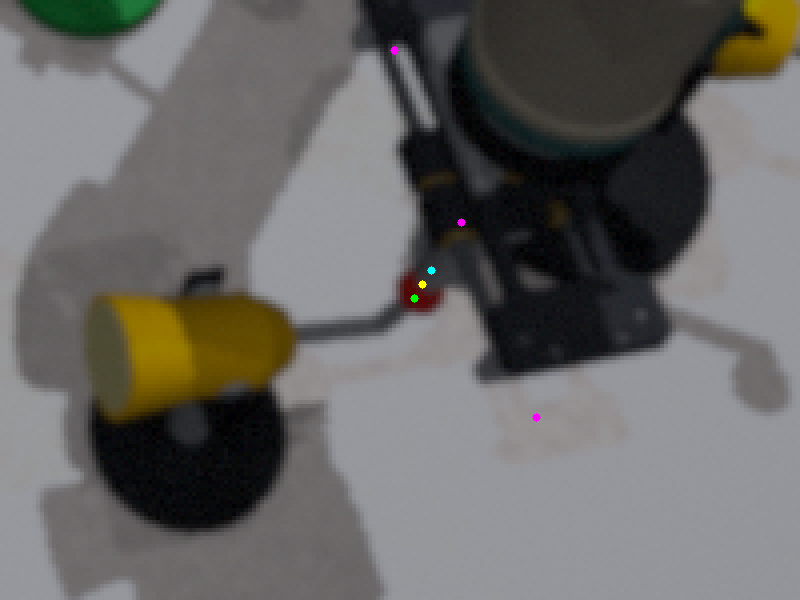

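Request:
{"fn": "move_arm", "kwargs": {
  "force": 12,
  "steps": [
    {"dx":0,"dy":0,"dz":0,"rx":0,"ry":0,"rz":0,"gripper":0.1},
    {"dx":0,"dy":0,"dz":0,"rx":0,"ry":0,"rz":0,"gripper":0.1},
    {"dx":0,"dy":0,"dz":0,"rx":0,"ry":0,"rz":0,"gripper":0.1},
    {"dx":0,"dy":0,"dz":0,"rx":0,"ry":0,"rz":0,"gripper":0.1},
    {"dx":0,"dy":0,"dz":0,"rx":0,"ry":0,"rz":0,"gripper":0.1},
    {"dx":0,"dy":0,"dz":0,"rx":0,"ry":0,"rz":0,"gripper":0.1},
    {"dx":0,"dy":0,"dz":0,"rx":0,"ry":0,"rz":0,"gripper":0.1},
    {"dx":0,"dy":0,"dz":-0.018,"rx":0,"ry":0,"rz":0,"gripper":0.1},
    {"dx":0,"dy":0,"dz":-0.018,"rx":0,"ry":0,"rz":0,"gripper":0.1}
  ]
}}

```text
clock: 9.62
tcp_pos: [0.3944, 0.3311, 0.1264]
orientation: [[-0.92, 0.391, 0.002], [0.391, 0.92, 0.002], [-0.001, 0.003, -1.0]]
force: [0.3, 0.7, -1.1]
opening: 0.45
```

Request:
{"fn": "move_arm", "kwargs": {
  "force": 12,
  "steps": [
    {"dx":0,"dy":0,"dz":0,"rx":0,"ry":0,"rz":0,"gripper":1},
    {"dx":0,"dy":0,"dz":0,"rx":0,"ry":0,"rz":0,"gripper":1},
    {"dx":0,"dy":0,"dz":0,"rx":0,"ry":0,"rz":0,"gripper":1},
    {"dx":0,"dy":0,"dz":0,"rx":0,"ry":0,"rz":0,"gripper":1},
    {"dx":0,"dy":0,"dz":0,"rx":0,"ry":0,"rz":0,"gripper":1}
  ]
}}

```text
clock: 10.03
tcp_pos: [0.3939, 0.331, 0.1268]
orientation: [[-0.92, 0.391, 0.001], [0.391, 0.92, 0.001], [-0.0, 0.001, -1.0]]
force: [0.2, 0.3, 0.1]
opening: 0.248
```

Run:
```python
from h import *
for n in('wrist',): snap(n,n+'9')
print(state()['tcp_pos'],state()['clock'],state()['force'],state()['opening'])
```

```text
[0.39386924 0.33098562 0.12673775] 10.0833 [-0.65225943  0.36188457  0.37353588] 0.24388711537353178
```

View pics/wrist9.png

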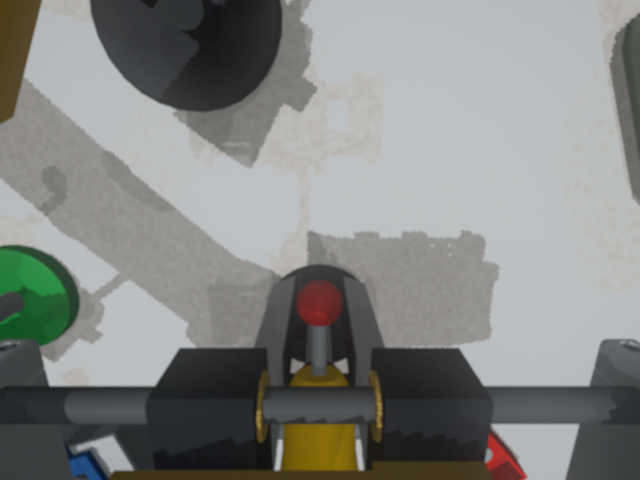

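Request:
{"fn": "move_arm", "kwargs": {
  "force": 15,
  "steps": [
    {"dx":0,"dy":0,"dz":0,"rx":0,"ry":0,"rz":0,"gripper":1},
    {"dx":0.0036,"dy":0.0058,"dz":0.0027,"rx":0,"ry":0,"rz":-4,"gripper":1},
    {"dx":0.004,"dy":0.0054,"dz":0.0027,"rx":0,"ry":0,"rz":-4,"gripper":1},
    {"dx":0.0043,"dy":0.0051,"dz":0.0027,"rx":0,"ry":0,"rz":-4,"gripper":1}
  ]
}}

```text
clock: 10.42
tcp_pos: [0.4048, 0.3469, 0.1342]
orientation: [[-0.818, 0.576, -0.001], [0.576, 0.818, -0.0], [0.001, -0.001, -1.0]]
force: [-1.1, -0.5, -1.8]
opening: 0.245
```

Request:
{"fn": "move_arm", "kwargs": {
  "force": 15,
  "steps": [
    {"dx":0.0047,"dy":0.0047,"dz":0.0027,"rx":0,"ry":0,"rz":-4,"gripper":1},
    {"dx":0.005,"dy":0.0042,"dz":0.0026,"rx":0,"ry":0,"rz":-4,"gripper":1},
    {"dx":0.0053,"dy":0.0038,"dz":0.0026,"rx":0,"ry":0,"rz":-4,"gripper":1},
    {"dx":0.0055,"dy":0.0033,"dz":0.0026,"rx":0,"ry":0,"rz":-4,"gripper":1}
  ]
}}

```text
clock: 10.75
tcp_pos: [0.4247, 0.3631, 0.1446]
orientation: [[-0.627, 0.779, -0.002], [0.779, 0.627, -0.0], [0.001, -0.002, -1.0]]
force: [-1.7, 0.2, -1.0]
opening: 0.244
```

Request:
{"fn": "move_arm", "kwargs": {
  "force": 15,
  "steps": [
    {"dx":0.0057,"dy":0.0028,"dz":0.0025,"rx":0,"ry":0,"rz":-4,"gripper":1},
    {"dx":0.0058,"dy":0.0023,"dz":0.0025,"rx":0,"ry":0,"rz":-4,"gripper":1},
    {"dx":0.0059,"dy":0.0018,"dz":0.0025,"rx":0,"ry":0,"rz":-4,"gripper":1},
    {"dx":0.006,"dy":0.0012,"dz":0.0024,"rx":0,"ry":0,"rz":-4,"gripper":1},
    {"dx":0.006,"dy":0.0007,"dz":0.0024,"rx":0,"ry":0,"rz":-4,"gripper":1},
    {"dx":0.006,"dy":0.0002,"dz":0.0023,"rx":0,"ry":0,"rz":-4,"gripper":1},
    {"dx":0.0059,"dy":-0.0003,"dz":0.0023,"rx":0,"ry":0,"rz":-4,"gripper":1},
    {"dx":0.0057,"dy":-0.0008,"dz":0.0023,"rx":0,"ry":0,"rz":-4,"gripper":1},
    {"dx":0,"dy":0,"dz":0,"rx":0,"ry":0,"rz":0,"gripper":1},
    {"dx":0,"dy":0,"dz":0,"rx":0,"ry":0,"rz":0,"gripper":1}
  ]
}}

```text
clock: 11.58
tcp_pos: [0.4733, 0.3721, 0.1646]
orientation: [[-0.124, 0.992, 0.001], [0.992, 0.124, 0.003], [0.002, 0.002, -1.0]]
force: [-0.9, 3.3, 3.3]
opening: 0.243
```

Run:
```python
from h import *
for n in('wrist','scene','top'): snap(n,n+'10')
print(state()['tcp_pos'],state()['clock'],state()['force'],state()['opening'])
w,t,s=load('wrist10'),load('top10'),load('scene10')
a=cv2.resize(s['img'][290:410,330:490],(800,600),interpolation=3);b=cv2.resize(t['img'][170:290,130:290],(800,600),interpolation=3)
cv2.imwrite('pics/10s.png',a[:,:,::-1]);cv2.imwrite('pics/10t.png',b[:,:,::-1])
```

```text
[0.47327839 0.37208872 0.16454651] 11.7333 [-0.3422111   4.41692029  3.57689868] 0.2434663695733868
```

View pics/wrist10.png

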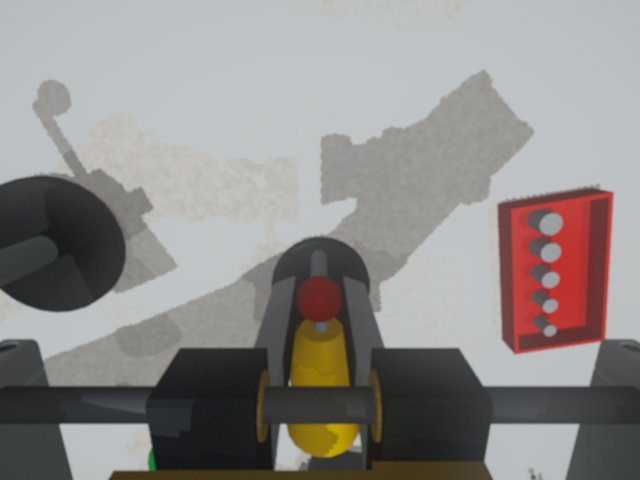

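View pics/10s.png

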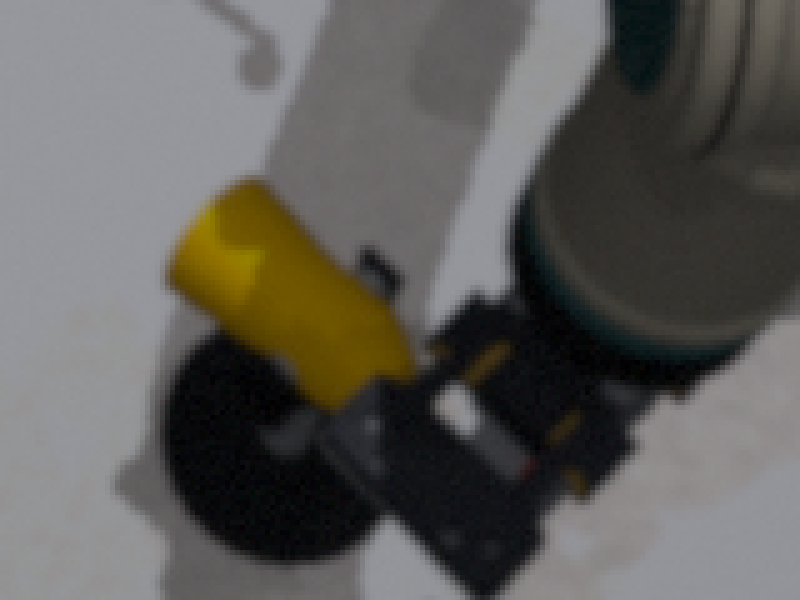

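View pics/10t.png

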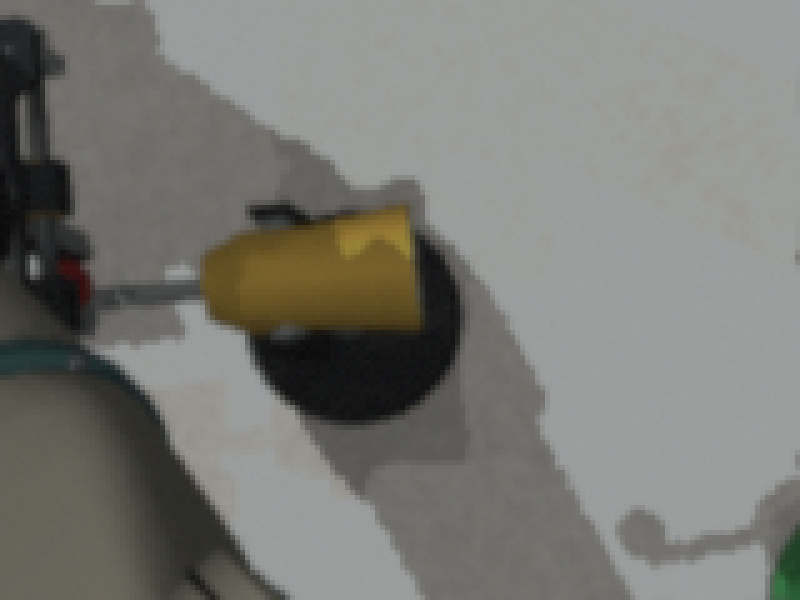

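Request:
{"fn": "move_arm", "kwargs": {
  "steps": [
    {"dx":0,"dy":0,"dz":0,"rx":0,"ry":0,"rz":0,"gripper":0.1},
    {"dx":0,"dy":0,"dz":0,"rx":0,"ry":0,"rz":0,"gripper":0.1},
    {"dx":0,"dy":0,"dz":0,"rx":0,"ry":0,"rz":0,"gripper":0.1},
    {"dx":0,"dy":0,"dz":0,"rx":0,"ry":0,"rz":0,"gripper":0.1},
    {"dx":0,"dy":0,"dz":0.02,"rx":0,"ry":0,"rz":0,"gripper":0.1},
    {"dx":0,"dy":0,"dz":0.035,"rx":0,"ry":0,"rz":0,"gripper":0.1},
    {"dx":0,"dy":0,"dz":0.035,"rx":0,"ry":0,"rz":0,"gripper":0.1},
    {"dx":0,"dy":0,"dz":0.035,"rx":0,"ry":0,"rz":0,"gripper":0.1},
    {"dx":0,"dy":0,"dz":0,"rx":0,"ry":0,"rz":0,"gripper":0.1},
    {"dx":0,"dy":0,"dz":0,"rx":0,"ry":0,"rz":0,"gripper":0.1}
  ]
}}

```text
clock: 12.57
tcp_pos: [0.4739, 0.371, 0.2907]
orientation: [[-0.122, 0.993, 0.003], [0.993, 0.122, 0.002], [0.002, 0.003, -1.0]]
force: [-0.6, 0.3, -1.6]
opening: 0.448
```

Run:
```python
from h import *
for n in('wrist','scene','top'): snap(n,n+'11')
print(state()['tcp_pos'],state()['clock'],state()['force'],state()['opening'])
w,t,s=load('wrist11'),load('top11'),load('scene11')
a=cv2.resize(s['img'][290:410,330:490],(800,600),interpolation=3);b=cv2.resize(t['img'][170:290,130:290],(800,600),interpolation=3)
cv2.imwrite('pics/11s.png',a[:,:,::-1]);cv2.imwrite('pics/11t.png',b[:,:,::-1])
```

```text
[0.47230598 0.3694153  0.28717392] 12.7167 [ 0.6415866  -0.62516151  0.03218752] 0.4505174616294012
```

View pics/wrist11.png

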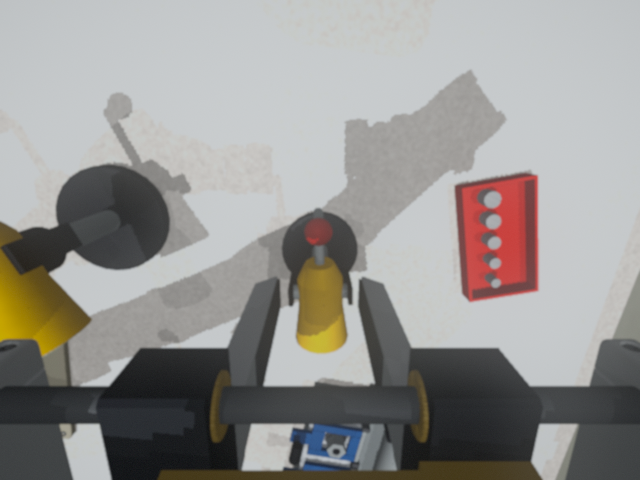

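View pics/11s.png

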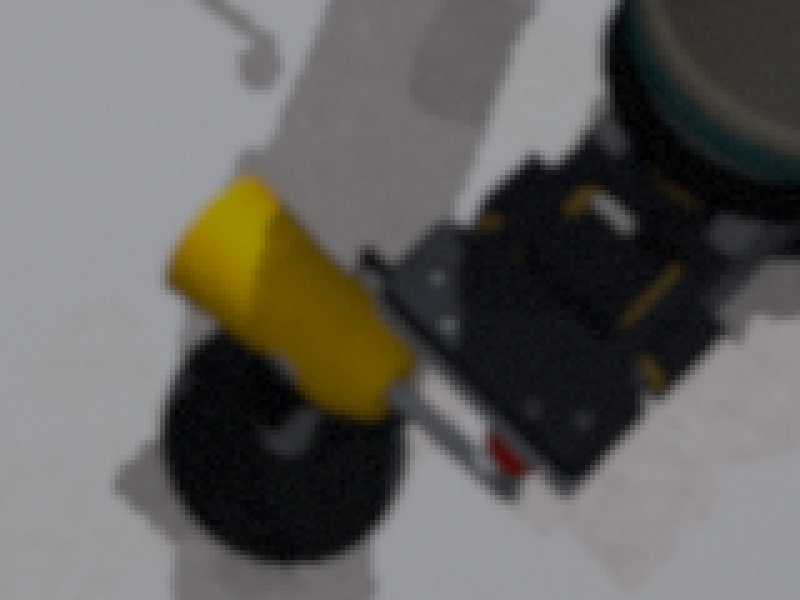

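View pics/11t.png

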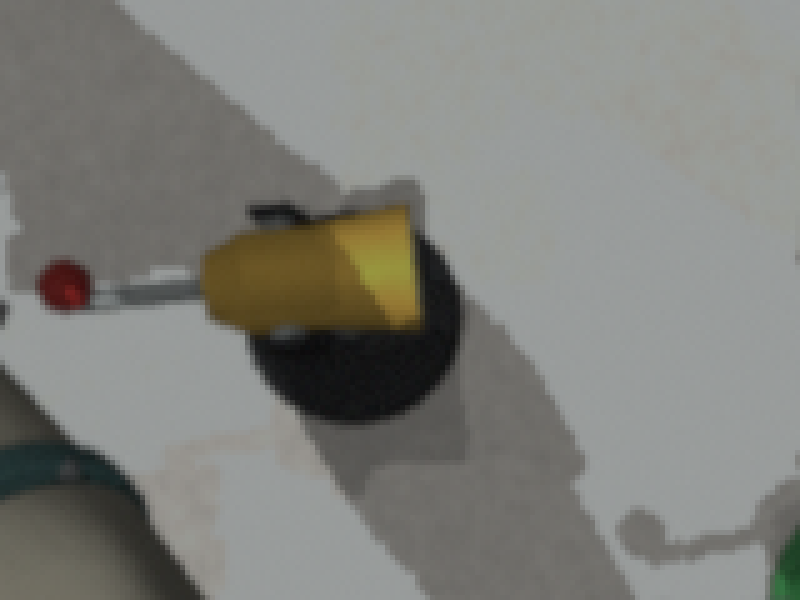

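Run:
```python
from h import *
w,t,s=load('wrist11'),load('top11'),load('scene11')
kw=red(w,(319,232))[0];kt=red(t,(143,227))[0];print(kw,kt,tri(w,kw,t,kt),multi([(w,kw),(t,kt)]))
w5=cv2.resize(w['img'][210:360,270:370],None,fx=4,fy=4,interpolation=3);cv2.imwrite('pics/11w.png',w5[:,:,::-1])
K,_=tri(w,kw,t,kt);P=np.array([.4855,.292,.155]);print(np.linalg.norm(K-P))
print('bolt proj',[proj(w,p) for p in([.545,-.001,.08],[.538,-.08,.08],[.532,-.16,.08])], proj(w,P))
```

```text
[313.         239.66666667] [141.85106383 227.34042553] (array([0.4688396 , 0.3707109 , 0.23142609]), np.float64(9.298747887161103e-05)) (array([0.4688396 , 0.3707109 , 0.23142609]), [[0.1, 0.0], [-0.0, 0.0]])
0.11096811502131196
bolt proj [array([335.74806751, 450.63649705]), array([324.60155938, 489.66465547]), array([314.82855234, 526.25565654])] [320.81031394 290.71262137]
```

View pics/11w.png

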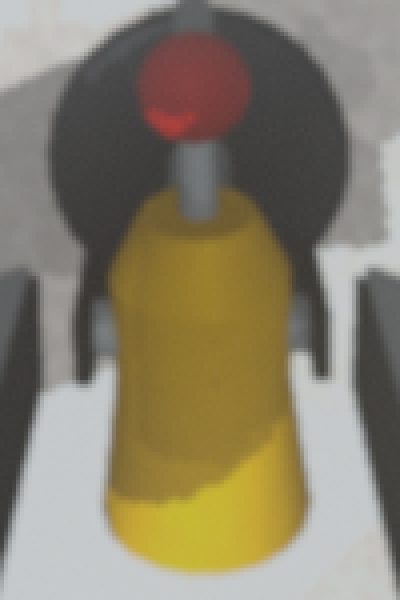

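```bash
cat > lamp.py <<'E'
from h import *
def red2(c,near,r=15):
    h=cv2.cvtColor(c['img'],cv2.COLOR_RGB2HSV);m=cv2.inRange(h,(0,90,40),(9,255,255))|cv2.inRange(h,(168,90,40),(180,255,255))
    n,l,st,ce=cv2.connectedComponentsWithStats(m)
    b=[i for i in range(1,n) if st[i][4]>15 and np.hypot(*(ce[i]-near))<r];i=max(b,key=lambda i:st[i][4])
    cn=cv2.findContours((l==i).astype(np.uint8),0,1)[0][0];(x,y),R=cv2.minEnclosingCircle(cn);return np.array([x,y]),ce[i],st[i]
P=np.array([.4855,.292,.155])
def aim(K,P=P,B=np.array([.538,-.08,.08])):
    v=K-P;h=np.hypot(v[0],v[1]);yaw=np.degrees(np.arctan2(-v[1],-v[0]));
    b=np.degrees(np.arctan2(v[2],h)-np.arctan2(.045,.09))  # elevation
    d=B-P;need=np.degrees(np.arctan2(d[1],d[0]));D=np.hypot(d[0],d[1])
    print('yaw',yaw,'tilt',b,'need',need,np.degrees(np.arctan2(-(d[2]-.005),D)),'|v|',np.linalg.norm(v),'hit dz rel top',P[2]-D*np.tan(np.radians(b))-B[2],'lateral',D*np.sin(np.radians(yaw-need)))
E
python3 - <<'E'
from lamp import *
w,t,s=load('wrist11'),load('top11'),load('scene11')
for n,c,p in(('w',w,(318.5,231.5)),('t',t,(142.8,227.2))): print(n,red2(c,p))
a=red2(w,(318.5,231.5))[1];b=red2(t,(142.8,227.2))[1]
K,e=tri(w,a,t,b);print(K,e);aim(K)
for z in(.214,.218,.222,.226): print(z,onz(w,*a,z),onz(t,*b,z))
E
```

```text
w (array([317.94445801, 232.6111145 ]), array([317.87132353, 232.09558824]), array([305, 220,  27,  25, 544], dtype=int32))
t (array([142.54650879, 226.89535522]), array([142.63636364, 226.75324675]), array([138, 222,  10,  10,  77], dtype=int32))
[0.47217553 0.37369841 0.21750051] 0.0004690645067595452
yaw -80.73699137309595 tilt 10.489181121982993 need -81.96695420944064 12.021214159278584 |v| 0.10372311773065188 hit dz rel top 0.005444019868614827 lateral 0.008064202814613251
0.214 [0.47252586 0.37269739 0.214     ] [0.47238079 0.3748997  0.214     ]
0.218 [0.47239051 0.37379612 0.218     ] [0.47187945 0.37356002 0.218     ]
0.222 [0.47225516 0.37489485 0.222     ] [0.47137811 0.37222034 0.222     ]
0.226 [0.47211981 0.37599358 0.226     ] [0.47087677 0.37088065 0.226     ]
```

Request:
{"fn": "move_arm", "kwargs": {
  "steps": [
    {"dx":0.005,"dy":-0.031,"dz":0,"rx":0,"ry":0,"rz":7,"gripper":0.1},
    {"dx":0.005,"dy":-0.031,"dz":0,"rx":0,"ry":0,"rz":7,"gripper":0.1},
    {"dx":0.005,"dy":-0.031,"dz":0,"rx":0,"ry":0,"rz":7,"gripper":0.1},
    {"dx":0.005,"dy":-0.031,"dz":0,"rx":0,"ry":0,"rz":7,"gripper":0.1},
    {"dx":0.006,"dy":-0.031,"dz":0,"rx":0,"ry":0,"rz":7,"gripper":0.1},
    {"dx":0.006,"dy":-0.031,"dz":-0.01,"rx":0,"ry":0,"rz":7,"gripper":0.1},
    {"dx":0.006,"dy":-0.031,"dz":-0.01,"rx":0,"ry":0,"rz":7,"gripper":0.1},
    {"dx":0.006,"dy":-0.031,"dz":-0.01,"rx":0,"ry":0,"rz":7,"gripper":0.1},
    {"dx":0.006,"dy":-0.031,"dz":-0.01,"rx":0,"ry":0,"rz":7,"gripper":0.1},
    {"dx":0.006,"dy":-0.031,"dz":0,"rx":0,"ry":0,"rz":7,"gripper":0.1}
  ]
}}

```text
clock: 13.55
tcp_pos: [0.5266, 0.0582, 0.2455]
orientation: [[-0.976, 0.219, -0.006], [0.219, 0.976, -0.001], [0.006, -0.002, -1.0]]
force: [0.3, 0.0, 0.9]
opening: 0.45
```

Request:
{"fn": "move_arm", "kwargs": {
  "steps": [
    {"dx":0,"dy":0,"dz":0,"rx":0,"ry":0,"rz":0,"gripper":0.1},
    {"dx":0,"dy":0,"dz":0,"rx":0,"ry":0,"rz":0,"gripper":0.1},
    {"dx":0,"dy":0,"dz":0,"rx":0,"ry":0,"rz":0,"gripper":0.1}
  ]
}}

```text
clock: 13.8
tcp_pos: [0.5282, 0.061, 0.2478]
orientation: [[-0.974, 0.226, -0.002], [0.226, 0.974, 0.001], [0.002, 0.0, -1.0]]
force: [0.2, -0.1, -0.6]
opening: 0.448
```

Run:
```python
from h import *
for n in('wrist','top','scene'):
    print(state()['tcp_pos'],state()['clock']);snap(n,n+'12')
    c=load(n+'12')
print(state()['tcp_pos'],state()['clock'],state()['qvel'].round(2))
w,t,s=load('wrist12'),load('top12'),load('scene12')
a=cv2.resize(s['img'][290:410,330:490],(800,600),interpolation=3);cv2.imwrite('pics/12s.png',a[:,:,::-1])
```

```text
[0.52819961 0.06097447 0.24783563] 13.8
[0.52827628 0.06181369 0.24821837] 13.85
[0.52840172 0.06217949 0.24848597] 13.9
[0.5285046  0.06224242 0.2486595 ] 13.95 [-0.23 -0.34  0.2  -0.15  0.17 -0.    0.23]
```

View pics/wrist12.png

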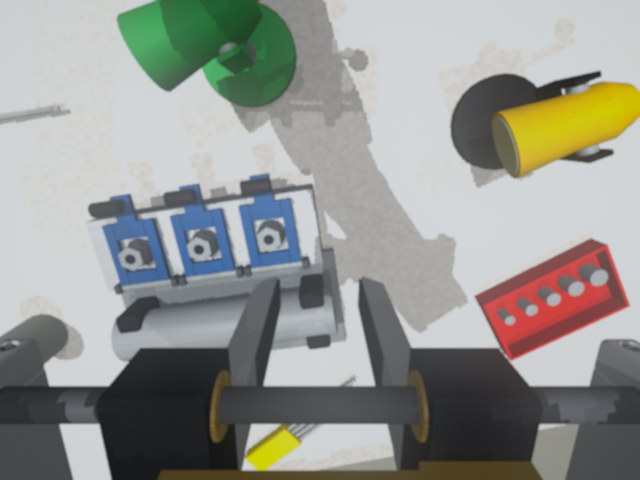

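View pics/12s.png

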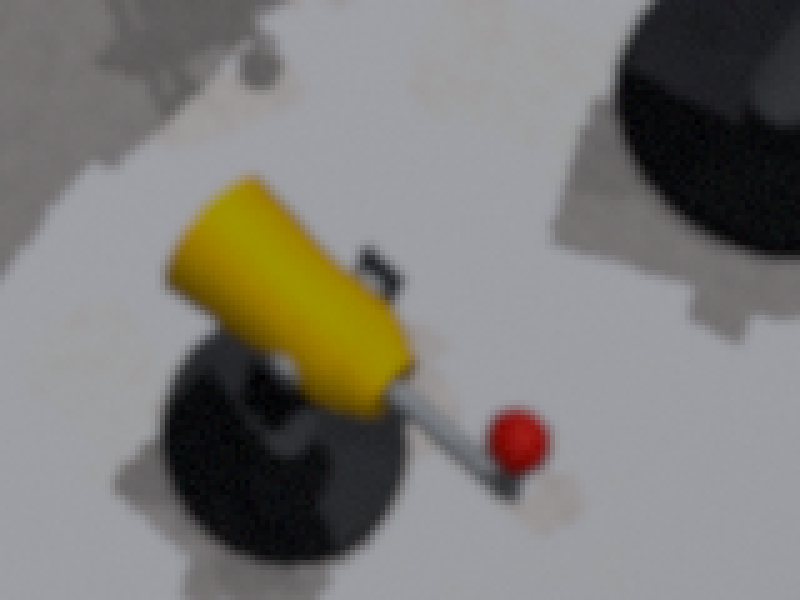

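Run:
```python
from lamp import *
w,t,s=load('wrist12'),load('top12'),load('scene12')
cv2.imwrite('pics/12w.png',cv2.resize(w['img'][60:190,440:640],None,fx=4,fy=4,interpolation=3)[:,:,::-1])
cv2.imwrite('pics/12t.png',cv2.resize(t['img'][185:265,130:230],None,fx=7,fy=7,interpolation=3)[:,:,::-1])
print(red2(s,(433,378)),red2(t,(142.6,226.8)))
```

```text
(array([432.58334351, 378.41665649]), array([433.19834711, 378.04958678]), array([428, 372,  12,  14, 121], dtype=int32)) (array([142.5       , 226.92857361]), array([142.5  , 226.875]), array([138, 222,  10,  10,  80], dtype=int32))
```

View pics/12w.png

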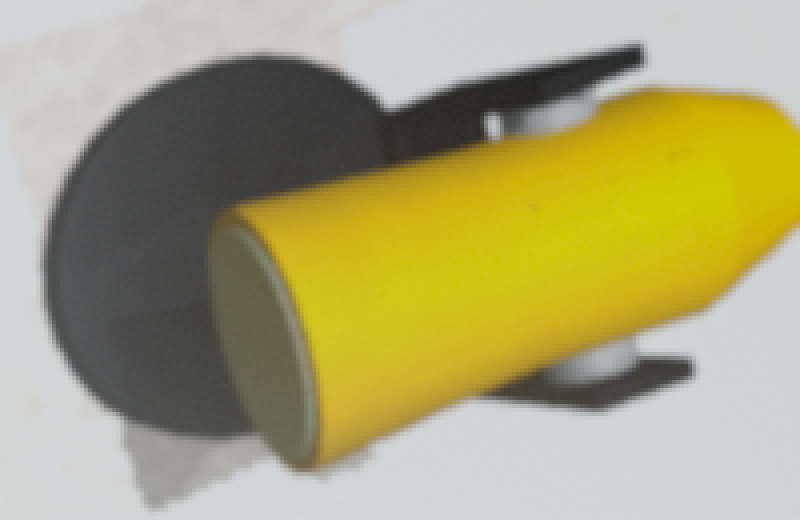

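View pics/12t.png

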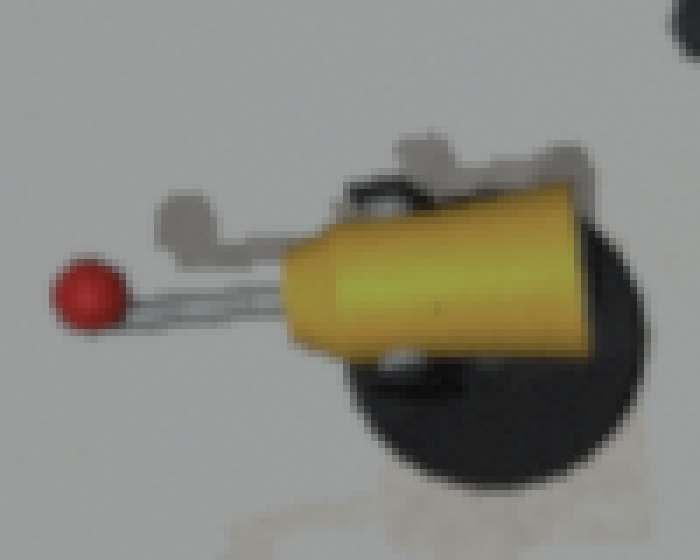

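Run:
```python
from lamp import *
w,t,s,w1=load('wrist12'),load('top12'),load('scene12'),load('wrist11')
K,e=multi([(t,(142.5,226.9)),(s,(433.2,378.05)),(w1,(317.9,232.1))]);print('K',K,e)
K2,e=tri(t,(142.5,226.9),s,(433.2,378.05));print('K ts',K2,e)
L,e=tri(w,(506.5,145.3),t,(213.1,223.4));print('L',L,e)
P2,e=multi([(w,(582.6,118.9)),(t,(186.3,225.4)),(w1,(320.6,292))]);print('P',P2,e)
P3,e=tri(w,(582.6,118.9),t,(186.3,225.4));print('P wt',P3,e)
P4,e=tri(w,(582.6,118.9),w1,(320.6,292));print('P ww',P4,e)
print('bolts',[onz(w,*p,.08) for p in((269,238),(203,247),(135,257))])
for P_ in(P2,P3,P4):
    print(np.linalg.norm(L-P_),np.linalg.norm(K-P_))
    d=L-P_;d/=np.linalg.norm(d);print('lens dir yaw',np.degrees(np.arctan2(d[1],d[0])),'tilt',np.degrees(np.arcsin(-d[2])))
d=L-K;print(np.linalg.norm(d)) # 150 along x, -45 z
yaw=np.degrees(np.arctan2(d[1],d[0]));el=np.degrees(np.arctan2(d[2],np.hypot(d[0],d[1])));print('KL yaw',yaw,'tilt',-el-np.degrees(np.arctan2(.045,.15)),np.hypot(.15,.045))
aim(K,P2);aim(K,np.array([.484,.293,.156]))
```

```text
K [0.47267963 0.37365673 0.21561261] [[0.5, -0.4], [0.6, -0.2], [0.3, -0.6]]
K ts [0.47270284 0.37400506 0.2147787 ] 0.002335304397477483
L [0.49209769 0.23322788 0.1502485 ] 0.0019054326918826405
P [0.48486815 0.29228858 0.15805736] [[0.9, -0.3], [0.4, -0.2], [-0.3, -0.4]]
P wt [0.48513079 0.29407198 0.15441063] 0.0006127446064637411
P ww [0.48514709 0.29177622 0.15779632] 0.0002639154526608524
bolts [array([ 5.44434483e-01, -2.73452715e-04,  8.00000000e-02]), array([ 0.53774015, -0.07563962,  0.08      ]), array([ 0.53156457, -0.15476887,  0.08      ])]
0.06001175328960418 0.1004088721316735
lens dir yaw -83.02121789241485 tilt 7.476654853019279
0.061382936593775916 0.10116544127025738
lens dir yaw -83.46783845816489 tilt 3.887973099564976
0.05944062554648121 0.10100781337279768
lens dir yaw -83.22978483959751 tilt 7.295161524640283
0.15610825620884236
KL yaw -82.12724066101916 tilt 8.05393612926363 0.15660459763365825
yaw -81.4807337227996 tilt 8.4092379082166 need -81.87777597006786 12.454491003986913 |v| 0.1004088721316735 hit dz rel top 0.022463569710704276 lateral 0.00260596610803621
yaw -82.01058231722132 tilt 9.635966228668922 need -81.76240099990457 12.129369174440319 |v| 0.10093226350225562 hit dz rel top 0.012010690721168074 lateral -0.0016325183458818287
```

Run:
```python
from lamp import *
from scipy.optimize import least_squares
w,t,s,w1,w2,t0,s0=[load(x) for x in('wrist12','top12','scene12','wrist11','w2','top0','scene0')]
def fr(x):
    P=x[:3];y,b=x[3],x[4]
    X=np.array([np.cos(b)*np.cos(y),np.cos(b)*np.sin(y),-np.sin(b)]);Z=np.array([np.sin(b)*np.cos(y),np.sin(b)*np.sin(y),np.cos(b)])
    return P,P-.09*X+.045*Z,P+.06*X,X
obs=[(1,t,(142.5,226.9)),(1,s,(433.2,378.05)),(1,w1,(317.9,232.1)),(2,w,(506.5,145.3)),(2,t,(213.1,223.4)),(0,w,(582.6,118.9)),(0,t,(186.3,225.4)),(0,w1,(320.6,292))]
wt={id(t):2.3,id(s):2.2,id(w):1.1,id(w1):.9}  # mm per px
def res(x):
    p=fr(x);r=[]
    for i,c,q in obs: r+=list((proj(c,p[i])-q)*wt[id(c)])
    return np.array(r+[(x[2]-.155)*1000/3])
r=least_squares(res,[.485,.292,.155,-1.43,.15]);print(r.x[:3],np.degrees(r.x[3:]),r.fun.round(1))
cv=np.linalg.inv(r.jac.T@r.jac);print(np.degrees(np.sqrt(np.diag(cv))[3:])*2)
# bolts crops
im=cv2.resize(w['img'][170:300,80:320],None,fx=3.3,fy=3.3,interpolation=3);cv2.imwrite('pics/12b.png',im[:,:,::-1])
im=cv2.resize(t['img'][195:245,290:410],None,fx=6.6,fy=6.6,interpolation=3);cv2.imwrite('pics/12bt.png',im[:,:,::-1])
im=cv2.resize(s['img'][215:305,240:330],None,fx=6.6,fy=6.6,interpolation=3);cv2.imwrite('pics/12bs.png',im[:,:,::-1])
```

```text
[0.48456713 0.29244753 0.15732333] [-81.86614106   8.81832648] [ 1.1 -1.1  1.2 -0.2  0.6 -0.5 -0.7 -0.4 -0.  -1.5  0.5 -0.8  0.9 -0.1
 -0.5 -0.8  0.8]
[0.70072243 1.46275191]
```

View pics/12b.png

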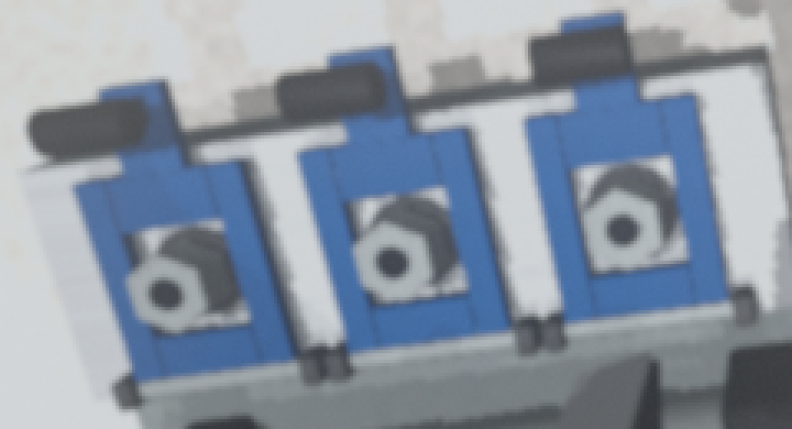

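View pics/12bt.png

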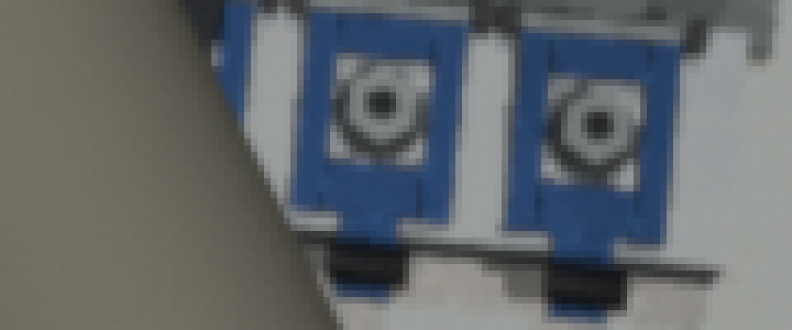

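View pics/12bs.png

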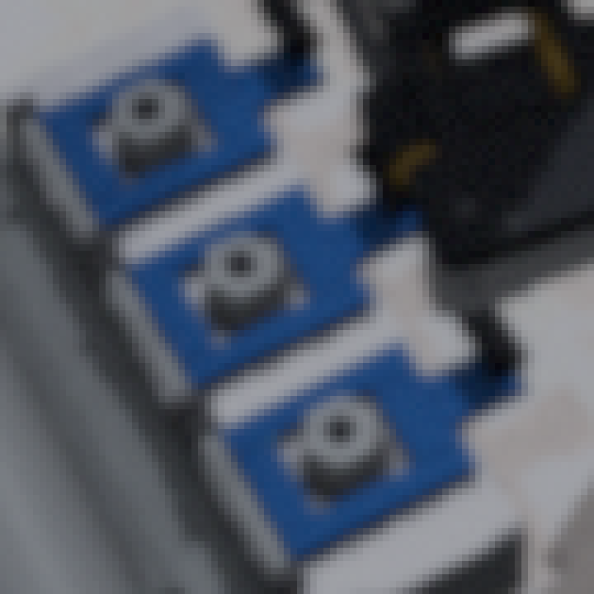

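Run:
```python
from lamp import *
w,t,s,w2=[load(x) for x in('wrist12','top12','scene12','w2')]
for o in ([(w,(268.8,239.7)),(t,(315.2,207.9)),(s,(291.5,280.2)),(w2,(259.5,173))],[(w,(198.8,249.1)),(t,(347.9,210.5)),(s,(276.2,254.8)),(w2,(317,174))],[(w,(130,258.8)),(t,(380.8,213.6)),(s,(262.1,231.2)),(w2,(374.75,175.25))]):
    print(multi(o), tri(*o[0],*o[1])[0], [onz(c,*p,.08)[:2].round(4).tolist() for c,p in o])
```

```text
(array([ 0.5449817 , -0.00082437,  0.07909215]), [[-0.0, -1.4], [0.3, -0.7], [0.1, -0.1], [-0.4, 0.0]]) [5.42972140e-01 2.37286663e-04 8.81089270e-02] [[0.5463, -0.001], [0.5431, -0.0001], [0.5455, -0.0003], [0.545, -0.0015]]
(array([ 0.53860823, -0.08062372,  0.08023001]), [[0.2, -0.4], [0.4, -0.2], [0.1, -0.1], [-0.5, -0.1]]) [ 0.53781059 -0.079519    0.08379627] [[0.539, -0.0811], [0.5381, -0.0797], [0.5389, -0.0807], [0.5384, -0.0813]]
(array([ 0.53193484, -0.16041869,  0.08085089]), [[0.1, -0.2], [0.3, -0.1], [0.1, -0.1], [-0.7, -0.2]]) [ 0.5315842  -0.15938031  0.08279592] [[0.5323, -0.1611], [0.5319, -0.1597], [0.5321, -0.1607], [0.5315, -0.1614]]
```

Request:
{"fn": "move_arm", "kwargs": {
  "force": 25,
  "steps": [
    {"dx":-0.006,"dy":0.031,"dz":0.01,"rx":0,"ry":0,"rz":-7,"gripper":0.1},
    {"dx":-0.006,"dy":0.031,"dz":0.01,"rx":0,"ry":0,"rz":-7,"gripper":0.1},
    {"dx":-0.006,"dy":0.031,"dz":0.01,"rx":0,"ry":0,"rz":-7,"gripper":0.1},
    {"dx":-0.006,"dy":0.031,"dz":0.01,"rx":0,"ry":0,"rz":-7,"gripper":0.1},
    {"dx":-0.006,"dy":0.031,"dz":0,"rx":0,"ry":0,"rz":-7,"gripper":0.1},
    {"dx":-0.006,"dy":0.031,"dz":0,"rx":0,"ry":0,"rz":-7,"gripper":0.1},
    {"dx":-0.005,"dy":0.031,"dz":0,"rx":0,"ry":0,"rz":-7,"gripper":0.1},
    {"dx":-0.005,"dy":0.031,"dz":0,"rx":0,"ry":0,"rz":-7,"gripper":0.1},
    {"dx":-0.005,"dy":0.031,"dz":0,"rx":0,"ry":0,"rz":-7,"gripper":0.1},
    {"dx":-0.005,"dy":0.031,"dz":0,"rx":0,"ry":0,"rz":-6,"gripper":0.1}
  ]
}}

```text
clock: 14.78
tcp_pos: [0.4714, 0.3733, 0.289]
orientation: [[-0.136, 0.991, 0.0], [0.991, 0.136, 0.0], [0.0, 0.0, -1.0]]
force: [0.9, 0.8, 0.4]
opening: 0.451
```

Request:
{"fn": "move_arm", "kwargs": {
  "steps": [
    {"dx":0.001,"dy":0.0015,"dz":-0.015,"rx":0,"ry":0,"rz":0,"gripper":0.1},
    {"dx":0,"dy":0,"dz":0,"rx":0,"ry":0,"rz":0,"gripper":0.1},
    {"dx":0,"dy":0,"dz":0,"rx":0,"ry":0,"rz":0,"gripper":0.1}
  ]
}}

```text
clock: 15.03
tcp_pos: [0.4728, 0.3721, 0.2731]
orientation: [[-0.142, 0.99, -0.001], [0.99, 0.142, -0.002], [-0.002, -0.002, -1.0]]
force: [0.6, -0.2, -0.0]
opening: 0.452
```

Run:
```python
from lamp import *
s=state();snap('wrist','w13');w=load('w13');print(s['tcp_pos'],s['orientation'][:,0],s['clock'],proj(w,[.473,.3736,.2152]));k=red2(w,(318,235),30);print(k)
print(onz(w,*k[1],.2152))
```

```text
[0.47280636 0.37210932 0.27307094] [-0.1415985   0.98992249 -0.00182255] 15.0333 [320.16882349 238.64076496]
(array([319.14285278, 239.14285278]), array([319.3712, 239.08  ]), array([306, 226,  28,  27, 625], dtype=int32))
[0.4724184  0.37314504 0.2152    ]
```

Request:
{"fn": "move_arm", "kwargs": {
  "force": 25,
  "steps": [
    {"dx":0,"dy":0.001,"dz":-0.038,"rx":0,"ry":0,"rz":0,"gripper":0.1},
    {"dx":0,"dy":0,"dz":-0.038,"rx":0,"ry":0,"rz":0,"gripper":0.1},
    {"dx":0,"dy":0,"dz":-0.037,"rx":0,"ry":0,"rz":0,"gripper":0.1},
    {"dx":0,"dy":0,"dz":0,"rx":0,"ry":0,"rz":0,"gripper":1},
    {"dx":0,"dy":0,"dz":0,"rx":0,"ry":0,"rz":0,"gripper":1},
    {"dx":0,"dy":0,"dz":0,"rx":0,"ry":0,"rz":0,"gripper":1},
    {"dx":0,"dy":0,"dz":0,"rx":0,"ry":0,"rz":0,"gripper":1},
    {"dx":0,"dy":0,"dz":0,"rx":0,"ry":0,"rz":0,"gripper":1},
    {"dx":0,"dy":0,"dz":0,"rx":0,"ry":0,"rz":0,"gripper":1}
  ]
}}

```text
clock: 15.83
tcp_pos: [0.4752, 0.374, 0.1629]
orientation: [[-0.139, 0.99, 0.003], [0.99, 0.139, 0.003], [0.002, 0.003, -1.0]]
force: [-0.2, -0.4, 2.2]
opening: 0.24
```

Run:
```python
from lamp import *
s=state();snap('wrist','w14');w=load('w14');print(s['tcp_pos'],s['force'],s['opening']);k=red2(w,(320,300),30);print(k[:2],onz(w,*k[1],.2152))
snap('top','t14');t=load('t14');print(red2(t,(142.5,227)))
```

```text
[0.47521133 0.37400816 0.1629386 ] [-0.24974516 -0.36495521  2.21297992] 0.24016354267892687
(array([318.73419189, 302.8605957 ]), array([318.82498527, 302.60047142])) [0.47445559 0.37415843 0.2152    ]
(array([143.5, 225. ]), array([144.48387097, 224.22580645]), array([141, 221,   7,   9,  31], dtype=int32))
```

Request:
{"fn": "move_arm", "kwargs": {
  "force": 25,
  "steps": [
    {"dx":0,"dy":-0.001,"dz":0.0015,"rx":0,"ry":0,"rz":0,"gripper":1},
    {"dx":0,"dy":-0.001,"dz":0.002,"rx":0,"ry":0,"rz":0,"gripper":1},
    {"dx":0,"dy":-0.0015,"dz":0.002,"rx":0,"ry":0,"rz":0,"gripper":1},
    {"dx":0,"dy":0,"dz":0,"rx":0,"ry":0,"rz":0,"gripper":1},
    {"dx":0,"dy":0,"dz":0,"rx":0,"ry":0,"rz":0,"gripper":1},
    {"dx":0,"dy":0,"dz":0,"rx":0,"ry":0,"rz":0,"gripper":1}
  ]
}}

```text
clock: 16.43
tcp_pos: [0.4747, 0.3707, 0.167]
orientation: [[-0.139, 0.99, 0.002], [0.99, 0.139, 0.002], [0.002, 0.002, -1.0]]
force: [1.8, 4.3, 3.4]
opening: 0.242
```

Run:
```python
from lamp import *
s=state();snap('wrist','w15');w=load('w15');print(s['tcp_pos'],s['force'],s['opening'],s['clock']);k=red2(w,(320,300),30);print(k[:2],onz(w,*k[1],.2202))
```

```text
[0.47470297 0.3707355  0.16704932] [1.80504273 4.2656304  3.37721209] 0.24248264281370543 16.4333
(array([319.19335938, 302.42874146]), array([319.05746445, 302.1563981 ])) [0.47403526 0.37160144 0.2202    ]
```

Request:
{"fn": "move_arm", "kwargs": {
  "force": 25,
  "steps": [
    {"dx":0,"dy":0,"dz":0.001,"rx":0,"ry":0,"rz":0,"gripper":1},
    {"dx":0,"dy":0,"dz":0,"rx":0,"ry":0,"rz":0,"gripper":1},
    {"dx":0,"dy":0,"dz":0,"rx":0,"ry":0,"rz":0,"gripper":0.1},
    {"dx":0,"dy":0,"dz":0,"rx":0,"ry":0,"rz":0,"gripper":0.1},
    {"dx":0,"dy":0,"dz":0,"rx":0,"ry":0,"rz":0,"gripper":0.1},
    {"dx":0,"dy":0,"dz":0,"rx":0,"ry":0,"rz":0,"gripper":0.1},
    {"dx":0,"dy":0,"dz":0.02,"rx":0,"ry":0,"rz":0,"gripper":0.1},
    {"dx":0,"dy":0,"dz":0.035,"rx":0,"ry":0,"rz":0,"gripper":0.1},
    {"dx":0,"dy":0,"dz":0.035,"rx":0,"ry":0,"rz":0,"gripper":0.1},
    {"dx":0,"dy":0,"dz":0.035,"rx":0,"ry":0,"rz":0,"gripper":0.1}
  ]
}}

```text
clock: 17.32
tcp_pos: [0.473, 0.3684, 0.293]
orientation: [[-0.139, 0.99, -0.002], [0.99, 0.139, -0.002], [-0.002, -0.003, -1.0]]
force: [0.6, 0.4, -0.9]
opening: 0.453
```

Request:
{"fn": "move_arm", "kwargs": {
  "steps": [
    {"dx":0.005,"dy":-0.031,"dz":0,"rx":0,"ry":0,"rz":7,"gripper":0.1},
    {"dx":0.005,"dy":-0.031,"dz":0,"rx":0,"ry":0,"rz":7,"gripper":0.1},
    {"dx":0.005,"dy":-0.031,"dz":0,"rx":0,"ry":0,"rz":7,"gripper":0.1},
    {"dx":0.005,"dy":-0.031,"dz":0,"rx":0,"ry":0,"rz":7,"gripper":0.1},
    {"dx":0.006,"dy":-0.031,"dz":0,"rx":0,"ry":0,"rz":7,"gripper":0.1},
    {"dx":0.006,"dy":-0.031,"dz":-0.01,"rx":0,"ry":0,"rz":7,"gripper":0.1},
    {"dx":0.006,"dy":-0.031,"dz":-0.01,"rx":0,"ry":0,"rz":7,"gripper":0.1},
    {"dx":0.006,"dy":-0.031,"dz":-0.01,"rx":0,"ry":0,"rz":7,"gripper":0.1},
    {"dx":0.006,"dy":-0.031,"dz":0,"rx":0,"ry":0,"rz":7,"gripper":0.1},
    {"dx":0.006,"dy":-0.031,"dz":0,"rx":0,"ry":0,"rz":7,"gripper":0.1}
  ]
}}

```text
clock: 18.15
tcp_pos: [0.5286, 0.0572, 0.2612]
orientation: [[-0.979, 0.202, -0.003], [0.202, 0.979, -0.001], [0.003, -0.002, -1.0]]
force: [0.7, 0.2, 0.9]
opening: 0.454
```

Request:
{"fn": "move_arm", "kwargs": {
  "steps": [
    {"dx":-0.04,"dy":0.02,"dz":0.01,"rx":0,"ry":0,"rz":7,"gripper":0.1},
    {"dx":0,"dy":0.01,"dz":0,"rx":0,"ry":0,"rz":3,"gripper":0.1},
    {"dx":0,"dy":0,"dz":0,"rx":0,"ry":0,"rz":0,"gripper":0.1},
    {"dx":0,"dy":0,"dz":0,"rx":0,"ry":0,"rz":0,"gripper":0.1},
    {"dx":0,"dy":0,"dz":0,"rx":0,"ry":0,"rz":0,"gripper":0.1}
  ]
}}

```text
clock: 18.57
tcp_pos: [0.4939, 0.0868, 0.2711]
orientation: [[-0.999, 0.037, -0.0], [0.037, 0.999, -0.001], [0.0, -0.001, -1.0]]
force: [0.6, 0.2, 0.4]
opening: 0.45
```

Run:
```python
from lamp import *
for n in('wrist','top','scene'): snap(n,n+'16')
print(state()['tcp_pos'],state()['clock'])
w,t,s=load('wrist16'),load('top16'),load('scene16')
P=proj(w,[.485,.285,.157]);print(P,proj(w,[.473,.37,.22]))
x,y=(P-[110,65]).astype(int);x=min(max(x,0),440);y=max(y,0);print(x,y)
cv2.imwrite('pics/16w.png',cv2.resize(w['img'][y:y+130,x:x+200],None,fx=4,fy=4,interpolation=3)[:,:,::-1])
cv2.imwrite('pics/16t.png',cv2.resize(t['img'][185:265,130:230],None,fx=7,fy=7,interpolation=3)[:,:,::-1])
print(red2(s,(433,378)),red2(t,(142.6,226.8)))
```

```text
[0.49387744 0.08716967 0.27104243] 18.7167
[529.17678252 206.94730471] [689.97110515 203.98003461]
419 141
(array([431.64285278, 376.5       ]), array([432.224, 376.392]), array([427, 370,  12,  14, 125], dtype=int32)) (array([143.1000061, 226.5      ]), array([143.28947368, 226.11842105]), array([138, 222,  11,   9,  76], dtype=int32))
```

View pics/wrist16.png

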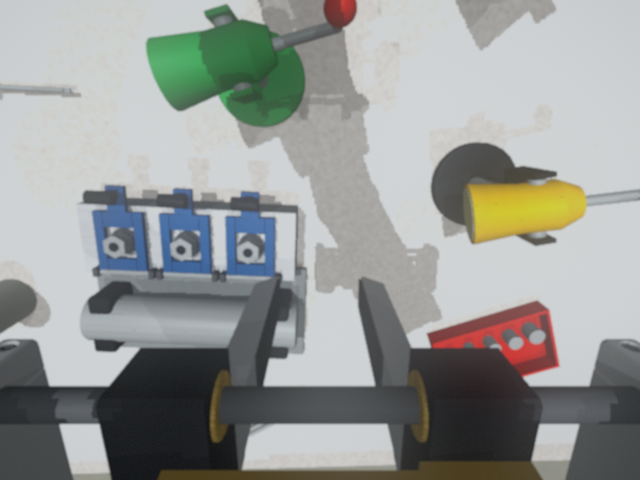

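View pics/16w.png

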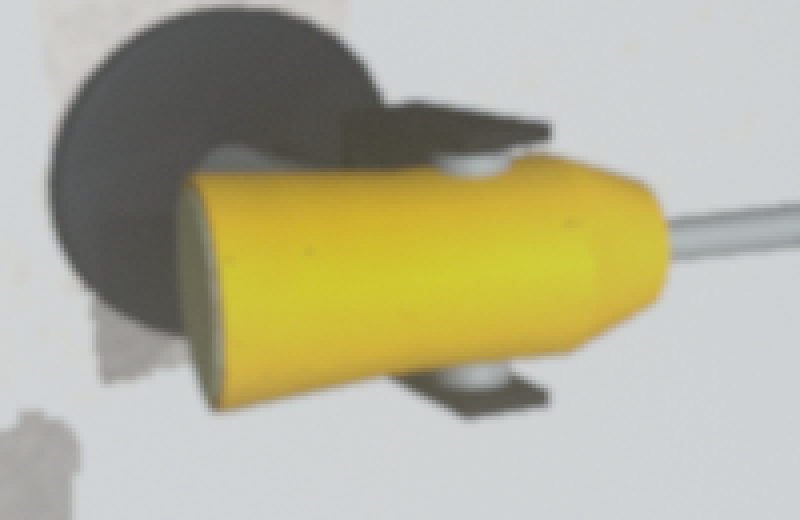

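View pics/16t.png

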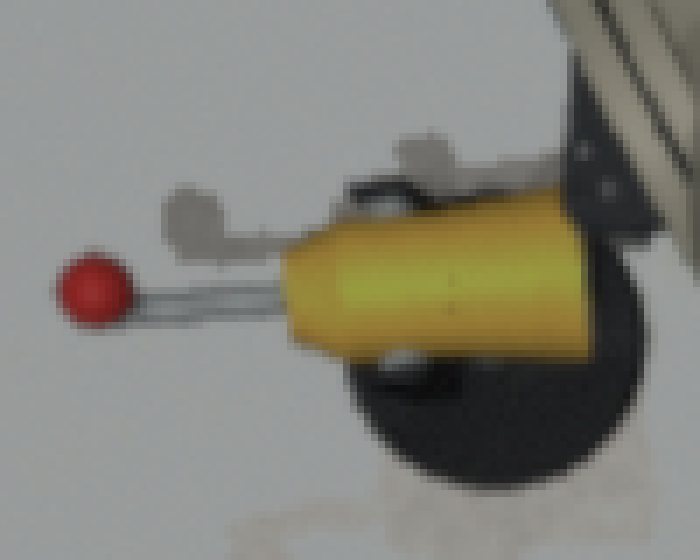

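```bash
cat > fit.py <<'E'
from lamp import *
from scipy.optimize import least_squares
w,t,s,w1=[load(x) for x in('wrist12','top12','scene12','wrist11')]
w6,t6,s6=[load(x) for x in('wrist16','top16','scene16')]
def fr(P,y,b):
    X=np.array([np.cos(b)*np.cos(y),np.cos(b)*np.sin(y),-np.sin(b)]);Z=np.array([np.sin(b)*np.cos(y),np.sin(b)*np.sin(y),np.cos(b)])
    return P,P-.09*X+.045*Z,P+.06*X
A=[(1,t,(142.5,226.9)),(1,s,(433.2,378.05)),(1,w1,(317.9,232.1)),(2,w,(506.5,145.3)),(2,t,(213.1,223.4)),(0,w,(582.6,118.9)),(0,t,(186.3,225.4)),(0,w1,(320.6,292))]
B=[(1,t6,(143.3,226.4)),(1,s6,(432.2,376.4)),(2,w6,(470.5,213.75)),(0,w6,(537.75,208.5)),(0,t6,(186.3,225.2))]
w3=load('w3');C=[(1,w3,(320.1,213.3)),(1,load('top0'),(165.1,264)),(1,load('scene0'),(444.9,341.5)),(0,w3,(321.2,292.5))]
def sc(c): return 2.2 if c['origin'][2]>.8 else 1.0
def res(x,full=True):
    r=[]
    for k,O in enumerate((A,B,C)):
        p=fr(x[:3],x[3+2*k],x[4+2*k])
        for i,c,q in O: r+=list((proj(c,p[i])-q)*sc(c))
    return np.array(r+[(x[2]-.155)*1000/3])
if __name__=='__main__':
    r=least_squares(res,[.485,.292,.155,-1.43,.15,-1.43,.2,-.4,-.2]);x=r.x
    print('P',x[:3],'deg',np.degrees(x[3:]),'\n',r.fun.round(1))
    sd=np.sqrt(np.diag(np.linalg.inv(r.jac.T@r.jac)));print(np.degrees(sd[3:]).round(2),sd[:3])
    P=x[:3];d=np.array([.5386,-.0806,.08])-P;D=np.hypot(*d[:2]);print('need',np.degrees(np.arctan2(d[1],d[0])),np.degrees(np.arctan2(-(d[2]-.0055),D)))
    y,b=x[5:7];print('at bolt: lateral',D*np.sin(y-np.arctan2(d[1],d[0])),'z rel top',P[2]-D*np.tan(b)-.08)
E
python3 fit.py
```

```text
P [0.48473418 0.29253727 0.15765631] deg [-81.83330207   8.92330802 -82.17394134  11.46882005 -22.68520176
 -13.94697441] 
 [ 0.9 -1.3  1.1 -0.3  0.8 -0.3 -0.4 -0.1 -0.1 -1.7  0.8 -0.6  0.7 -0.3
 -0.4 -0.8  0.6 -1.5  1.2 -0.  -0.9  0.6 -0.1 -2.   0.7  0.1  0.3  0.1
  1.1 -0.6  0.9  0.1 -0.2 -0.4  0.9]
[0.34 0.61 0.46 0.69 0.43 1.01] [0.0002666  0.00045946 0.00081802]
need -81.78557203554027 12.438603978446357
at bolt: lateral -0.002555443765507239 z rel top 0.0011673591840899722
```

Request:
{"fn": "move_arm", "kwargs": {
  "steps": [
    {"dx":-0.003,"dy":0.03,"dz":0,"rx":0,"ry":0,"rz":-7,"gripper":0.1},
    {"dx":-0.003,"dy":0.03,"dz":0,"rx":0,"ry":0,"rz":-7,"gripper":0.1},
    {"dx":-0.003,"dy":0.03,"dz":0,"rx":0,"ry":0,"rz":-7,"gripper":0.1},
    {"dx":-0.003,"dy":0.03,"dz":0,"rx":0,"ry":0,"rz":-7,"gripper":0.1},
    {"dx":-0.003,"dy":0.03,"dz":0,"rx":0,"ry":0,"rz":-7,"gripper":0.1},
    {"dx":-0.003,"dy":0.03,"dz":0,"rx":0,"ry":0,"rz":-7,"gripper":0.1},
    {"dx":-0.003,"dy":0.03,"dz":0,"rx":0,"ry":0,"rz":-7,"gripper":0.1},
    {"dx":-0.003,"dy":0.03,"dz":0,"rx":0,"ry":0,"rz":-7,"gripper":0.1},
    {"dx":-0.003,"dy":0.03,"dz":0,"rx":0,"ry":0,"rz":-7,"gripper":0.1},
    {"dx":-0.003,"dy":0.03,"dz":0,"rx":0,"ry":0,"rz":-7,"gripper":0.1}
  ]
}}

```text
clock: 19.55
tcp_pos: [0.4636, 0.389, 0.2709]
orientation: [[-0.303, 0.953, -0.0], [0.953, 0.303, -0.001], [-0.001, -0.0, -1.0]]
force: [0.2, -0.1, 0.4]
opening: 0.449
```

Request:
{"fn": "move_arm", "kwargs": {
  "steps": [
    {"dx":-0.003,"dy":0.03,"dz":0,"rx":0,"ry":0,"rz":-7,"gripper":0.1},
    {"dx":0,"dy":0.024,"dz":0,"rx":-6,"ry":0,"rz":-3,"gripper":0.1},
    {"dx":0,"dy":0,"dz":-0.015,"rx":-7,"ry":0,"rz":0,"gripper":0.1},
    {"dx":0,"dy":0,"dz":-0.015,"rx":-7,"ry":0,"rz":0,"gripper":0.1},
    {"dx":0,"dy":0,"dz":0,"rx":0,"ry":0,"rz":0,"gripper":0.1},
    {"dx":0,"dy":0,"dz":0,"rx":0,"ry":0,"rz":0,"gripper":0.1},
    {"dx":0,"dy":0,"dz":0,"rx":0,"ry":0,"rz":0,"gripper":0.1}
  ]
}}

```text
clock: 20.13
tcp_pos: [0.4611, 0.4414, 0.241]
orientation: [[-0.139, 0.99, -0.002], [0.931, 0.129, -0.342], [-0.339, -0.05, -0.94]]
force: [0.4, 0.5, 0.4]
opening: 0.449
```

Run:
```python
from lamp import *
snap('wrist','w17');s=state();print(s['tcp_pos'],s['orientation'].round(3).tolist(),s['clock']);w=load('w17')
for p in([.4735,.37,.2195],[.4848,.2925,.1575],[.4928,.235,.145],[.5386,-.0806,.08]): print(proj(w,p))
```

```text
[0.46197362 0.44099124 0.24290952] [[-0.136, 0.991, -0.001], [0.932, 0.128, -0.34], [-0.337, -0.047, -0.94]] 20.1833
[324.66133845 316.31878638]
[327.20527444 321.34738148]
[327.29757505 345.40128487]
[328.52490417 423.24384644]
```

View pics/w17.png

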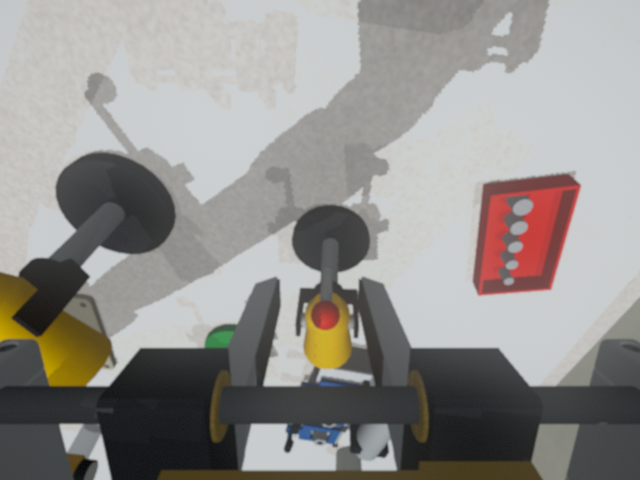

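Run:
```python
from lamp import *
w=load('w17')
cv2.imwrite('pics/17a.png',cv2.resize(w['img'][270:380,270:390],None,fx=5.4,fy=5.4,interpolation=3)[:,:,::-1])
print(red2(w,(325,316)))
cv2.imwrite('pics/17b.png',cv2.resize(w['img'][360:480,240:420],None,fx=4.4,fy=4.4,interpolation=3)[:,:,::-1])
```

```text
(array([324.97195435, 314.8366394 ]), array([324.92504259, 314.88245315]), array([312, 302,  27,  27, 587], dtype=int32))
```

View pics/17a.png

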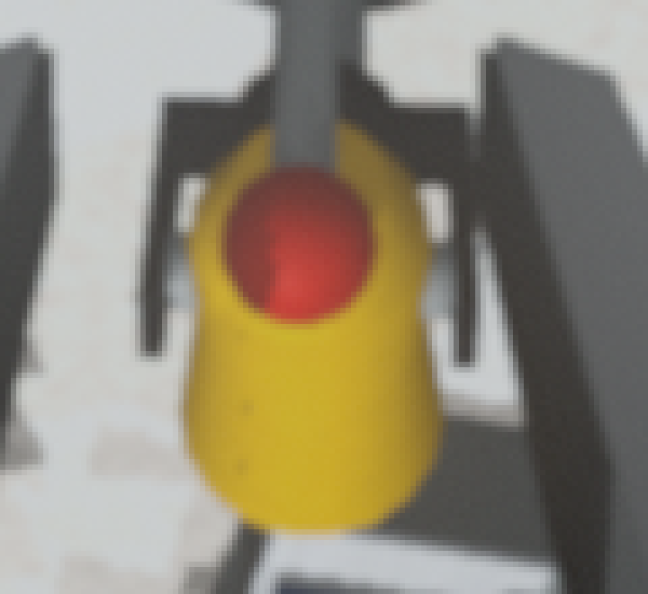

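View pics/17b.png

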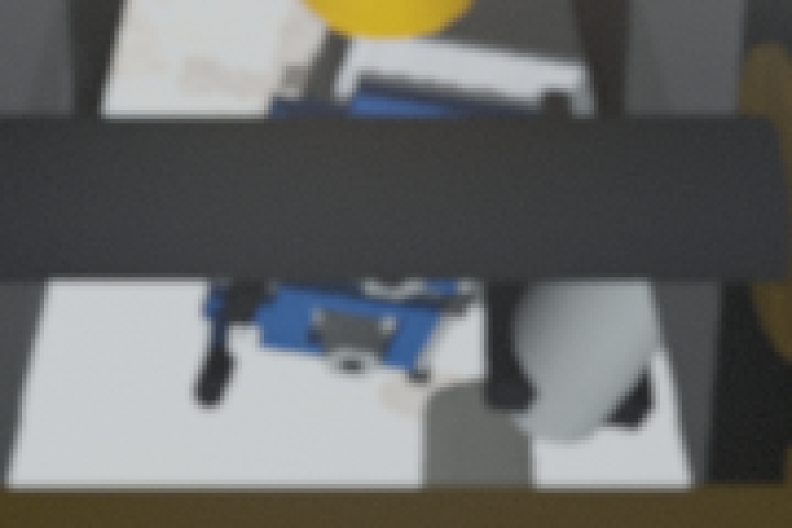

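Run:
```python
import fit
from fit import *
w17=load('w17')
B+= [(1,w17,(324.95,314.85)),(0,w17,(327.2,320.9))]
def run(tag):
    r=least_squares(res,[.485,.292,.155,-1.43,.15,-1.43,.2,-.4,-.2]);x=r.x
    P=x[:3];d=np.array([.5386,-.0806,.08])-P;D=np.hypot(*d[:2]);y,b=x[5:7]
    sd=np.sqrt(np.diag(np.linalg.inv(r.jac.T@r.jac)))
    print(tag,P,np.degrees(x[3:7]),'need',np.degrees(np.arctan2(d[1],d[0])),np.degrees(np.arctan2(-(d[2]-.0055),D)),'sd',np.degrees(sd[6]))
    print('  lateral',D*np.sin(y-np.arctan2(d[1],d[0])),'z rel top',P[2]-D*np.tan(b)-.08); return x
x=run('all')
# upper rim check in w17
for b in(9,10,11,12,13,14):
    y=x[5];bb=np.radians(b);X=np.array([np.cos(bb)*np.cos(y),np.cos(bb)*np.sin(y),-np.sin(bb)]);Z=np.array([np.sin(bb)*np.cos(y),np.sin(bb)*np.sin(y),np.cos(bb)])
    P=x[:3];print(b,'K-P',(proj(w17,P-.09*X+.045*Z)-proj(w17,P)).round(1),'rim-P',(proj(w17,P+.06*X+.03*Z)-proj(w17,P)).round(1),'rim-K',(proj(w17,P+.06*X+.03*Z)-proj(w17,P-.09*X+.045*Z)).round(1))
print('meas K-P',324.95-327.2,314.85-320.9,'rim-P',.6,369.1-320.9,'rim-K',369.1-314.85)
# single image: choose P on ray
```

```text
all [0.48474241 0.2926282  0.15737923] [-81.80474669   9.02211093 -82.04380629  11.37127124] need -81.78878362123955 12.395611724162734 sd 0.49178874406479606
  lateral -0.0016784345609156717 z rel top 0.001540475636379962
9 K-P [ -1.8 -11.2] rim-P [-0.8 51.1] rim-K [ 1.  62.3]
10 K-P [-1.9 -9.1] rim-P [-0.8 50.4] rim-K [ 1.1 59.5]
11 K-P [-2.  -6.9] rim-P [-0.7 49.7] rim-K [ 1.2 56.6]
12 K-P [-2.  -4.7] rim-P [-0.7 49. ] rim-K [ 1.3 53.7]
13 K-P [-2.1 -2.5] rim-P [-0.7 48.2] rim-K [ 1.4 50.7]
14 K-P [-2.1 -0.3] rim-P [-0.6 47.5] rim-K [ 1.5 47.8]
meas K-P -2.25 -6.0499999999999545 rim-P 0.6 48.200000000000045 rim-K 54.25
```

Request:
{"fn": "move_arm", "kwargs": {
  "force": 25,
  "steps": [
    {"dx":0,"dy":0,"dz":0.015,"rx":7,"ry":0,"rz":0,"gripper":0.1},
    {"dx":0.004,"dy":-0.02,"dz":0.015,"rx":7,"ry":0,"rz":0,"gripper":0.1},
    {"dx":0.004,"dy":-0.025,"dz":0.005,"rx":6,"ry":0,"rz":0,"gripper":0.1},
    {"dx":0.004,"dy":-0.025,"dz":0,"rx":0,"ry":0,"rz":0,"gripper":0.1},
    {"dx":0,"dy":0,"dz":0,"rx":0,"ry":0,"rz":0,"gripper":0.1},
    {"dx":0,"dy":0,"dz":0,"rx":0,"ry":0,"rz":0,"gripper":0.1}
  ]
}}

```text
clock: 20.68
tcp_pos: [0.4753, 0.3682, 0.2805]
orientation: [[-0.132, 0.991, 0.004], [0.991, 0.132, 0.003], [0.002, 0.004, -1.0]]
force: [-0.5, 0.5, 0.4]
opening: 0.448
```

Run:
```python
from lamp import *
s=state();snap('wrist','w18');w=load('w18');k=red2(w,(318,239),40);print(s['tcp_pos'],s['orientation'].round(3).tolist(),k[1],onz(w,*k[1],.219))
```

```text
[0.47527572 0.36819175 0.28052373] [[-0.132, 0.991, 0.004], [0.991, 0.132, 0.003], [0.002, 0.004, -1.0]] [317.38907285 236.77483444] [0.47351112 0.37014684 0.219     ]
```

Request:
{"fn": "move_arm", "kwargs": {
  "force": 25,
  "steps": [
    {"dx":-0.001,"dy":0.001,"dz":-0.038,"rx":0,"ry":0,"rz":0,"gripper":0.1},
    {"dx":0,"dy":0,"dz":-0.038,"rx":0,"ry":0,"rz":0,"gripper":0.1},
    {"dx":0,"dy":0,"dz":-0.036,"rx":0,"ry":0,"rz":0,"gripper":0.1},
    {"dx":0,"dy":0,"dz":0,"rx":0,"ry":0,"rz":0,"gripper":1},
    {"dx":0,"dy":0,"dz":0,"rx":0,"ry":0,"rz":0,"gripper":1},
    {"dx":0,"dy":0,"dz":0,"rx":0,"ry":0,"rz":0,"gripper":1},
    {"dx":0,"dy":0,"dz":0,"rx":0,"ry":0,"rz":0,"gripper":1},
    {"dx":0,"dy":0,"dz":0,"rx":0,"ry":0,"rz":0,"gripper":1}
  ]
}}

```text
clock: 21.4
tcp_pos: [0.4729, 0.3751, 0.167]
orientation: [[-0.14, 0.99, 0.001], [0.99, 0.14, 0.004], [0.004, 0.002, -1.0]]
force: [0.9, 1.3, 1.8]
opening: 0.241
```

Request:
{"fn": "move_arm", "kwargs": {
  "force": 25,
  "steps": [
    {"dx":0,"dy":-0.0008,"dz":0.002,"rx":0,"ry":0,"rz":0,"gripper":1},
    {"dx":0,"dy":0,"dz":0,"rx":0,"ry":0,"rz":0,"gripper":1},
    {"dx":0,"dy":0,"dz":0,"rx":0,"ry":0,"rz":0,"gripper":1}
  ]
}}

```text
clock: 21.65
tcp_pos: [0.4729, 0.374, 0.1682]
orientation: [[-0.139, 0.99, 0.001], [0.99, 0.139, 0.004], [0.004, 0.001, -1.0]]
force: [2.4, 4.2, 4.2]
opening: 0.24
```

Request:
{"fn": "move_arm", "kwargs": {
  "steps": [
    {"dx":0,"dy":0,"dz":0,"rx":0,"ry":0,"rz":0,"gripper":0.1},
    {"dx":0,"dy":0,"dz":0,"rx":0,"ry":0,"rz":0,"gripper":0.1},
    {"dx":0,"dy":0,"dz":0,"rx":0,"ry":0,"rz":0,"gripper":0.1},
    {"dx":0,"dy":0,"dz":0,"rx":0,"ry":0,"rz":0,"gripper":0.1},
    {"dx":0,"dy":0,"dz":0.02,"rx":0,"ry":0,"rz":0,"gripper":0.1},
    {"dx":0,"dy":0,"dz":0.035,"rx":0,"ry":0,"rz":0,"gripper":0.1},
    {"dx":-0.004,"dy":0.025,"dz":0.032,"rx":0,"ry":0,"rz":0,"gripper":0.1},
    {"dx":-0.004,"dy":0.025,"dz":0.025,"rx":-6,"ry":0,"rz":0,"gripper":0.1},
    {"dx":-0.004,"dy":0.02,"dz":-0.018,"rx":-7,"ry":0,"rz":0,"gripper":0.1},
    {"dx":0,"dy":0,"dz":-0.018,"rx":-7,"ry":0,"rz":0,"gripper":0.1}
  ]
}}

```text
clock: 22.48
tcp_pos: [0.4593, 0.4456, 0.2441]
orientation: [[-0.14, 0.99, 0.002], [0.934, 0.132, -0.332], [-0.329, -0.045, -0.943]]
force: [0.1, 0.4, -1.1]
opening: 0.45
```

Request:
{"fn": "move_arm", "kwargs": {
  "steps": [
    {"dx":0,"dy":0,"dz":0,"rx":0,"ry":0,"rz":0,"gripper":0.1},
    {"dx":0,"dy":0,"dz":0,"rx":0,"ry":0,"rz":0,"gripper":0.1},
    {"dx":0,"dy":0,"dz":0,"rx":0,"ry":0,"rz":0,"gripper":0.1}
  ]
}}

```text
clock: 22.73
tcp_pos: [0.4604, 0.4395, 0.2402]
orientation: [[-0.139, 0.99, -0.004], [0.932, 0.13, -0.337], [-0.334, -0.05, -0.941]]
force: [1.2, -0.5, 0.4]
opening: 0.453
```

Run:
```python
from lamp import *
snap('wrist','w19');s=state();print(s['tcp_pos'],s['orientation'].round(3).tolist(),s['clock']);w=load('w19')
P=np.array([.48474,.29263,.15738]);q=proj(w,P);print(q)
x,y=(q-[58,52]).astype(int);print(x,y)
cv2.imwrite('pics/19a.png',cv2.resize(w['img'][y:y+110,x:x+120],None,fx=5.4,fy=5.4,interpolation=3)[:,:,::-1])
print(red2(w,q-[2,4]))
for yy in(-81,-82,-83):
  for b in(11,12,13,14):
    y=np.radians(yy);bb=np.radians(b);X=np.array([np.cos(bb)*np.cos(y),np.cos(bb)*np.sin(y),-np.sin(bb)]);Z=np.array([np.sin(bb)*np.cos(y),np.sin(bb)*np.sin(y),np.cos(bb)])
    k=proj(w,P-.09*X+.045*Z);r=proj(w,P+.06*X+.03*Z);print(yy,b,'K-P',(k-q).round(1),'rim-P',(r-q).round(1),'rim-K',(r-k).round(1))
```

```text
[0.46138738 0.43910326 0.24227785] [[-0.137, 0.991, -0.002], [0.933, 0.128, -0.335], [-0.332, -0.048, -0.942]] 22.7833
[328.1152444  321.54377207]
270 269
(array([324.94793701, 317.12460327]), array([325.11596639, 317.07563025]), array([312, 304,  27,  28, 595], dtype=int32))
-81 11 K-P [-3.5 -7.6] rim-P [ 0.2 50.2] rim-K [ 3.7 57.7]
-81 12 K-P [-3.5 -5.3] rim-P [ 0.2 49.5] rim-K [ 3.7 54.8]
-81 13 K-P [-3.5 -3.1] rim-P [ 0.3 48.7] rim-K [ 3.8 51.9]
-81 14 K-P [-3.6 -0.9] rim-P [ 0.3 48. ] rim-K [ 3.9 48.9]
-82 11 K-P [-1.7 -7.5] rim-P [-0.8 50.2] rim-K [ 1.  57.7]
-82 12 K-P [-1.8 -5.3] rim-P [-0.7 49.4] rim-K [ 1.1 54.7]
-82 13 K-P [-1.9 -3.1] rim-P [-0.7 48.7] rim-K [ 1.1 51.8]
-82 14 K-P [-1.9 -0.9] rim-P [-0.7 48. ] rim-K [ 1.2 48.8]
-83 11 K-P [-0.  -7.4] rim-P [-1.8 50.1] rim-K [-1.7 57.6]
-83 12 K-P [-0.1 -5.2] rim-P [-1.7 49.4] rim-K [-1.6 54.6]
-83 13 K-P [-0.2 -3. ] rim-P [-1.7 48.7] rim-K [-1.5 51.7]
-83 14 K-P [-0.3 -0.8] rim-P [-1.7 47.9] rim-K [-1.4 48.7]
```

View pics/19a.png

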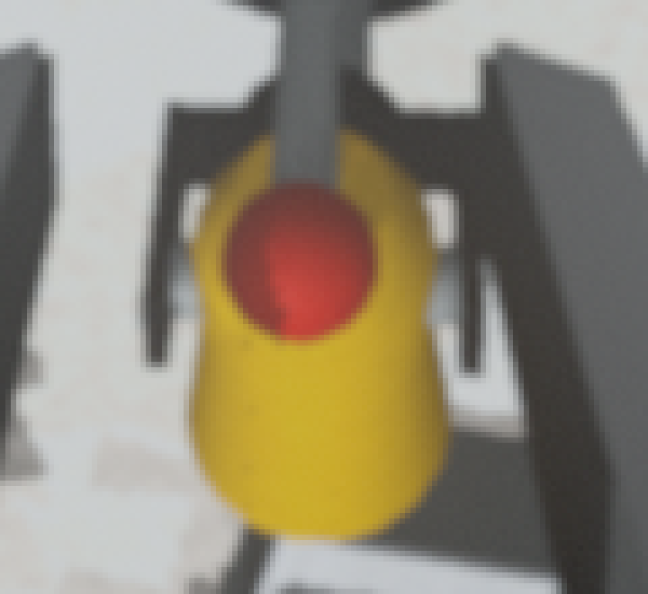

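Request:
{"fn": "move_arm", "kwargs": {
  "force": 20,
  "steps": [
    {"dx":0,"dy":0,"dz":0.02,"rx":7,"ry":0,"rz":0,"gripper":1},
    {"dx":0.006,"dy":-0.02,"dz":0.02,"rx":7,"ry":0,"rz":0,"gripper":1},
    {"dx":0.006,"dy":-0.03,"dz":0,"rx":6,"ry":0,"rz":0,"gripper":1},
    {"dx":0.006,"dy":-0.032,"dz":0,"rx":0,"ry":0,"rz":7,"gripper":1},
    {"dx":0.006,"dy":-0.032,"dz":0,"rx":0,"ry":0,"rz":7,"gripper":1},
    {"dx":0.006,"dy":-0.032,"dz":0,"rx":0,"ry":0,"rz":7,"gripper":1},
    {"dx":0.006,"dy":-0.032,"dz":0,"rx":0,"ry":0,"rz":7,"gripper":1},
    {"dx":0.006,"dy":-0.032,"dz":0,"rx":0,"ry":0,"rz":7,"gripper":1},
    {"dx":0.006,"dy":-0.032,"dz":0,"rx":0,"ry":0,"rz":7,"gripper":1},
    {"dx":0.006,"dy":-0.032,"dz":0,"rx":0,"ry":0,"rz":7,"gripper":1}
  ]
}}

```text
clock: 23.62
tcp_pos: [0.5149, 0.1623, 0.2844]
orientation: [[-0.84, 0.543, 0.0], [0.543, 0.84, 0.001], [0.0, 0.001, -1.0]]
force: [0.9, 0.1, 0.1]
opening: 0.005
```

Request:
{"fn": "move_arm", "kwargs": {
  "steps": [
    {"dx":0.006,"dy":-0.032,"dz":0,"rx":0,"ry":0,"rz":7,"gripper":1},
    {"dx":0.006,"dy":-0.032,"dz":0,"rx":0,"ry":0,"rz":7,"gripper":1},
    {"dx":0.006,"dy":-0.032,"dz":-0.01,"rx":0,"ry":0,"rz":7,"gripper":1},
    {"dx":0.006,"dy":-0.032,"dz":-0.02,"rx":0,"ry":0,"rz":7,"gripper":1},
    {"dx":0.006,"dy":-0.03,"dz":-0.025,"rx":0,"ry":0,"rz":7,"gripper":1},
    {"dx":0,"dy":-0.01,"dz":-0.03,"rx":0,"ry":0,"rz":0,"gripper":1},
    {"dx":0,"dy":0,"dz":-0.03,"rx":0,"ry":0,"rz":0,"gripper":1},
    {"dx":0,"dy":0,"dz":-0.03,"rx":0,"ry":0,"rz":0,"gripper":1},
    {"dx":0,"dy":0,"dz":0,"rx":0,"ry":0,"rz":0,"gripper":1},
    {"dx":0,"dy":0,"dz":0,"rx":0,"ry":0,"rz":0,"gripper":1}
  ]
}}

```text
clock: 24.45
tcp_pos: [0.5438, -0.0037, 0.1377]
orientation: [[-0.999, -0.033, -0.005], [-0.033, 0.999, -0.004], [0.005, -0.004, -1.0]]
force: [-0.5, -0.0, 0.2]
opening: 0.004
```

Run:
```python
from lamp import *
snap('wrist','w20');s=state();print(s['tcp_pos'],s['orientation'].round(3).tolist(),s['clock'],s['opening'],s['q'].round(0));w=load('w20')
```

```text
[ 0.54516972 -0.00276144  0.13874934] [[-0.999, -0.034, -0.002], [-0.034, 0.999, -0.004], [0.002, -0.004, -1.0]] 24.5 0.006721773800543162 [ 20.  33. -35. 105.  24.  50.  65.]
```

View pics/w20.png

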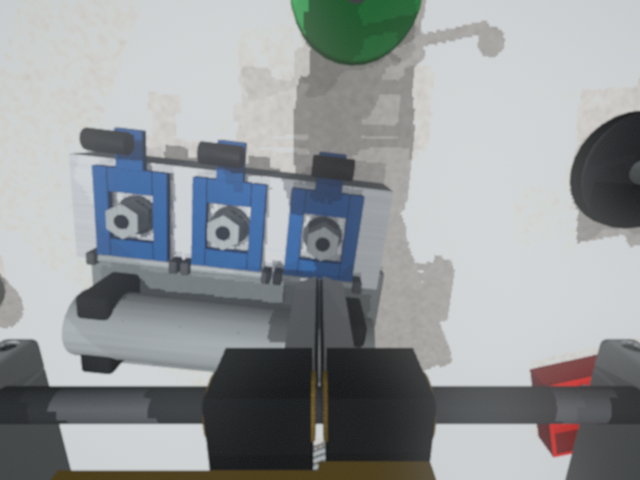

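Request:
{"fn": "move_arm", "kwargs": {
  "steps": [
    {"dx":0,"dy":0.002,"dz":-0.03,"rx":0,"ry":0,"rz":-6.6,"gripper":1},
    {"dx":0,"dy":0,"dz":-0.03,"rx":0,"ry":0,"rz":0,"gripper":1},
    {"dx":0,"dy":0,"dz":-0.02,"rx":0,"ry":0,"rz":0,"gripper":1},
    {"dx":0,"dy":0,"dz":-0.006,"rx":0,"ry":0,"rz":0,"gripper":1},
    {"dx":0,"dy":0,"dz":0,"rx":0,"ry":0,"rz":0,"gripper":1}
  ]
}}

```text
clock: 24.92
tcp_pos: [0.5448, 0.0003, 0.051]
orientation: [[-0.997, 0.08, -0.005], [0.08, 0.997, -0.002], [0.005, -0.003, -1.0]]
force: [0.3, 0.1, 0.3]
opening: 0.003
```

Run:
```python
from lamp import *
snap('wrist','w21');s=state();print(s['tcp_pos'],s['force'],s['clock']);w=load('w21')
cv2.imwrite('pics/21.png',cv2.resize(w['img'][130:350,160:480],None,fx=2.5,fy=2.5,interpolation=3)[:,:,::-1])
```

```text
[0.54558051 0.00056368 0.05175688] [-0.06479059  0.32056989  1.11229972] 24.9667
```

View pics/21.png

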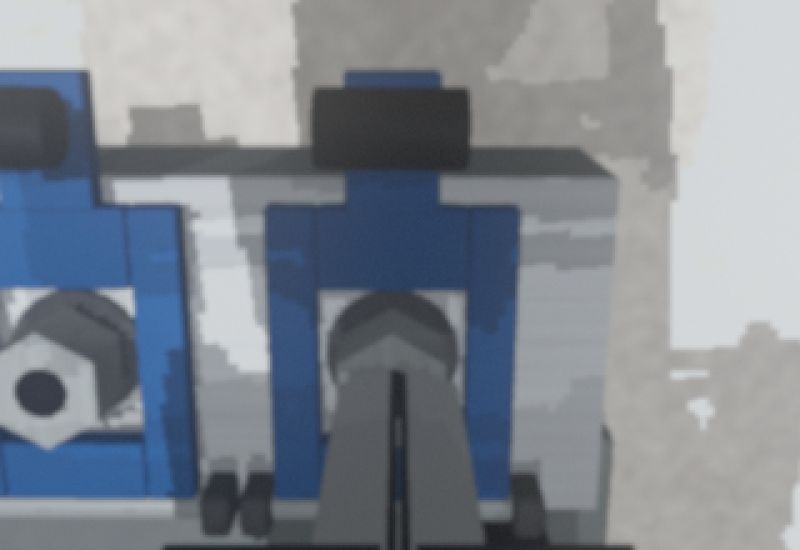

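Request:
{"fn": "move_arm", "kwargs": {
  "steps": [
    {"dx":0,"dy":0,"dz":-0.004,"rx":0,"ry":0,"rz":0,"gripper":1},
    {"dx":0,"dy":0,"dz":-0.003,"rx":0,"ry":0,"rz":0,"gripper":1},
    {"dx":0,"dy":0,"dz":-0.002,"rx":0,"ry":0,"rz":0,"gripper":1},
    {"dx":0,"dy":0,"dz":0,"rx":0,"ry":0,"rz":0,"gripper":1}
  ]
}}

```text
clock: 25.3
tcp_pos: [0.545, 0.0004, 0.042]
orientation: [[-0.997, 0.08, -0.005], [0.08, 0.997, -0.002], [0.005, -0.003, -1.0]]
force: [-0.7, -1.7, 5.2]
opening: 0.004
```

Request:
{"fn": "move_arm", "kwargs": {
  "steps": [
    {"dx":0,"dy":0,"dz":-0.002,"rx":0,"ry":0,"rz":0,"gripper":1},
    {"dx":0,"dy":0,"dz":-0.002,"rx":0,"ry":0,"rz":0,"gripper":1},
    {"dx":0,"dy":0,"dz":0,"rx":0,"ry":0,"rz":0,"gripper":1}
  ]
}}

```text
clock: 25.55
tcp_pos: [0.5454, 0.0004, 0.0416]
orientation: [[-0.997, 0.08, -0.003], [0.08, 0.997, -0.004], [0.003, -0.005, -1.0]]
force: [-8.2, -2.4, 37.5]
opening: 0.009
```

Request:
{"fn": "move_arm", "kwargs": {
  "steps": [
    {"dx":0,"dy":0,"dz":0.01,"rx":0,"ry":0,"rz":0,"gripper":1},
    {"dx":0,"dy":0,"dz":0.014,"rx":0,"ry":0,"rz":0,"gripper":1},
    {"dx":-0.003,"dy":-0.04,"dz":0,"rx":0,"ry":0,"rz":0,"gripper":1},
    {"dx":-0.003,"dy":-0.04,"dz":0,"rx":0,"ry":0,"rz":0,"gripper":1},
    {"dx":0,"dy":0,"dz":-0.008,"rx":0,"ry":0,"rz":0,"gripper":1},
    {"dx":0,"dy":0,"dz":-0.006,"rx":0,"ry":0,"rz":0,"gripper":1},
    {"dx":0,"dy":0,"dz":0,"rx":0,"ry":0,"rz":0,"gripper":1}
  ]
}}

```text
clock: 26.13
tcp_pos: [0.5373, -0.0793, 0.0459]
orientation: [[-0.997, 0.08, -0.008], [0.08, 0.997, -0.001], [0.008, -0.002, -1.0]]
force: [-1.0, 0.4, -0.1]
opening: 0.003
```

Request:
{"fn": "move_arm", "kwargs": {
  "steps": [
    {"dx":0,"dy":0,"dz":-0.003,"rx":0,"ry":0,"rz":0,"gripper":1},
    {"dx":0,"dy":0,"dz":-0.002,"rx":0,"ry":0,"rz":0,"gripper":1},
    {"dx":0,"dy":0,"dz":-0.001,"rx":0,"ry":0,"rz":0,"gripper":1},
    {"dx":0,"dy":0,"dz":-0.001,"rx":0,"ry":0,"rz":0,"gripper":1}
  ]
}}

```text
clock: 26.47
tcp_pos: [0.5386, -0.0776, 0.0417]
orientation: [[-0.997, 0.077, -0.006], [0.077, 0.997, -0.002], [0.006, -0.003, -1.0]]
force: [-5.4, 0.1, 26.7]
opening: 0.006
```

Request:
{"fn": "move_arm", "kwargs": {
  "steps": [
    {"dx":0,"dy":0,"dz":0.01,"rx":0,"ry":0,"rz":0,"gripper":1},
    {"dx":0,"dy":0,"dz":0.012,"rx":0,"ry":0,"rz":0,"gripper":1},
    {"dx":-0.0035,"dy":-0.041,"dz":0,"rx":0,"ry":0,"rz":0,"gripper":1},
    {"dx":-0.0035,"dy":-0.041,"dz":0,"rx":0,"ry":0,"rz":0,"gripper":1},
    {"dx":0,"dy":0,"dz":-0.008,"rx":0,"ry":0,"rz":0,"gripper":1},
    {"dx":0,"dy":0,"dz":-0.006,"rx":0,"ry":0,"rz":0,"gripper":1},
    {"dx":0,"dy":0,"dz":-0.004,"rx":0,"ry":0,"rz":0,"gripper":1},
    {"dx":0,"dy":0,"dz":-0.002,"rx":0,"ry":0,"rz":0,"gripper":1},
    {"dx":0,"dy":0,"dz":-0.001,"rx":0,"ry":0,"rz":0,"gripper":1}
  ]
}}

```text
clock: 27.22
tcp_pos: [0.531, -0.1598, 0.0407]
orientation: [[-0.997, 0.077, -0.008], [0.077, 0.997, -0.001], [0.008, -0.002, -1.0]]
force: [-0.7, -0.8, 3.4]
opening: 0.007
```

Request:
{"fn": "move_arm", "kwargs": {
  "steps": [
    {"dx":0,"dy":0,"dz":-0.001,"rx":0,"ry":0,"rz":0,"gripper":1},
    {"dx":0,"dy":0,"dz":-0.001,"rx":0,"ry":0,"rz":0,"gripper":1}
  ]
}}

```text
clock: 27.38
tcp_pos: [0.5311, -0.1599, 0.0389]
orientation: [[-0.997, 0.078, -0.007], [0.078, 0.997, -0.001], [0.007, -0.002, -1.0]]
force: [-0.9, 1.6, 1.6]
opening: 0.006
```

Request:
{"fn": "move_arm", "kwargs": {
  "steps": [
    {"dx":0,"dy":0,"dz":-0.001,"rx":0,"ry":0,"rz":0,"gripper":1},
    {"dx":0,"dy":0,"dz":-0.001,"rx":0,"ry":0,"rz":0,"gripper":1}
  ]
}}

```text
clock: 27.55
tcp_pos: [0.5316, -0.1606, 0.0369]
orientation: [[-0.997, 0.079, -0.006], [0.079, 0.997, -0.001], [0.006, -0.002, -1.0]]
force: [-2.0, 1.8, 9.4]
opening: 0.011
```

Request:
{"fn": "move_arm", "kwargs": {
  "steps": [
    {"dx":0,"dy":0,"dz":0.03,"rx":0,"ry":0,"rz":0,"gripper":1},
    {"dx":0,"dy":0,"dz":0.04,"rx":0,"ry":0,"rz":0,"gripper":-0.1},
    {"dx":-0.03,"dy":0.0025,"dz":0.02,"rx":0,"ry":0,"rz":0,"gripper":-0.1},
    {"dx":-0.03,"dy":0.0025,"dz":0,"rx":0,"ry":0,"rz":0,"gripper":-0.1},
    {"dx":0,"dy":0,"dz":0,"rx":0,"ry":0,"rz":0,"gripper":-0.1},
    {"dx":0,"dy":0,"dz":0,"rx":0,"ry":0,"rz":0,"gripper":-0.1},
    {"dx":0,"dy":0,"dz":0,"rx":0,"ry":0,"rz":0,"gripper":-0.1}
  ]
}}

```text
clock: 28.13
tcp_pos: [0.4719, -0.1569, 0.1268]
orientation: [[-0.997, 0.08, -0.006], [0.08, 0.997, -0.002], [0.006, -0.003, -1.0]]
force: [0.3, -0.0, 0.1]
opening: 0.394
```

Run:
```python
from lamp import *
snap('wrist','w22');s=state();print(s['tcp_pos'],s['orientation'].round(3).tolist(),s['clock'],s['opening']);snap('scene','s22')
```

```text
[ 0.4721874  -0.15674565  0.1266175 ] [[-0.997, 0.08, -0.006], [0.08, 0.997, -0.002], [0.006, -0.002, -1.0]] 28.1833 0.4379925305925756
```

View pics/w22.png

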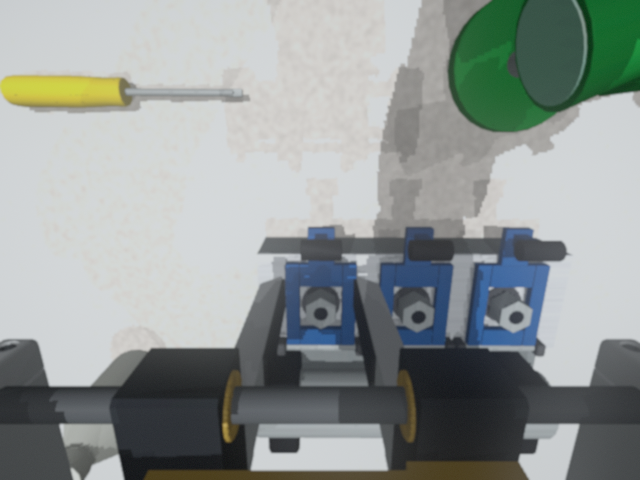

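Run:
```python
from lamp import *
a,b,c,t=load('w22'),load('w2'),load('wrist12'),load('top12')
cv2.imwrite('pics/22.png',cv2.resize(a['img'][215:335,255:415],None,fx=5,fy=5,interpolation=3)[:,:,::-1])
print(multi([(a,(320.5,248.5)),(b,(373.5,221)),(c,(106.7,208.8))]))
for cc,p in((a,(320.5,248.5)),(b,(373.5,221)),(c,(106.7,208.8)),(t,(379,237.9))): print(onz(cc,*p,.096))
# bolt3 sunk check: rows of bolt tops
```

```text
(array([ 0.47020113, -0.15593336,  0.09387689]), [[-0.1, 0.4], [-0.3, -0.4], [-0.7, -0.7]])
[ 0.46921992 -0.15577348  0.096     ]
[ 0.4700767  -0.15606901  0.096     ]
[ 0.47093583 -0.15422465  0.096     ]
[ 0.47065624 -0.15435882  0.096     ]
```

View pics/22.png

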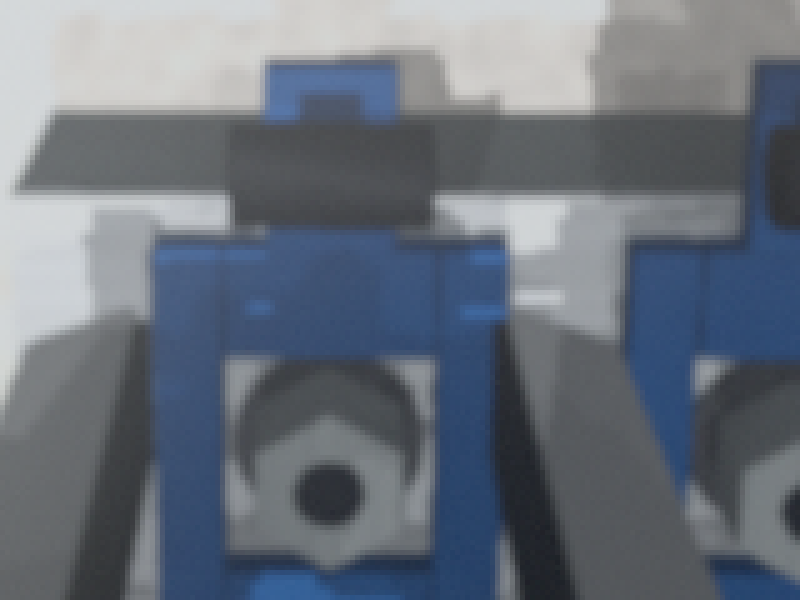

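Request:
{"fn": "move_arm", "kwargs": {
  "force": 25,
  "steps": [
    {"dx":-0.002,"dy":0.001,"dz":-0.02,"rx":0,"ry":0,"rz":0,"gripper":-0.1},
    {"dx":0,"dy":0,"dz":-0.03,"rx":0,"ry":0,"rz":0,"gripper":-0.1},
    {"dx":0,"dy":0,"dz":-0.02,"rx":0,"ry":0,"rz":0,"gripper":-0.1},
    {"dx":0,"dy":0,"dz":-0.014,"rx":0,"ry":0,"rz":0,"gripper":-0.1},
    {"dx":0,"dy":0,"dz":0,"rx":0,"ry":0,"rz":0,"gripper":1},
    {"dx":0,"dy":0,"dz":0,"rx":0,"ry":0,"rz":0,"gripper":1},
    {"dx":0,"dy":0,"dz":0,"rx":0,"ry":0,"rz":0,"gripper":1},
    {"dx":0,"dy":0,"dz":0,"rx":0,"ry":0,"rz":0,"gripper":1},
    {"dx":0,"dy":0,"dz":0,"rx":0,"ry":0,"rz":0,"gripper":1},
    {"dx":0,"dy":0,"dz":0,"rx":0,"ry":0,"rz":0,"gripper":1}
  ]
}}

```text
clock: 29.07
tcp_pos: [0.4702, -0.1556, 0.0435]
orientation: [[-0.997, 0.08, -0.005], [0.08, 0.997, -0.002], [0.004, -0.002, -1.0]]
force: [1.4, 0.4, 0.5]
opening: 0.315
```

Run:
```python
from lamp import *
snap('wrist','w23');s=state();print(s['tcp_pos'],s['force'],s['clock'],s['opening'])
```

```text
[ 0.47020253 -0.15562788  0.04346964] [1.76790549 0.57402601 1.34970681] 29.1167 0.31904732811182984
```

View pics/w23.png

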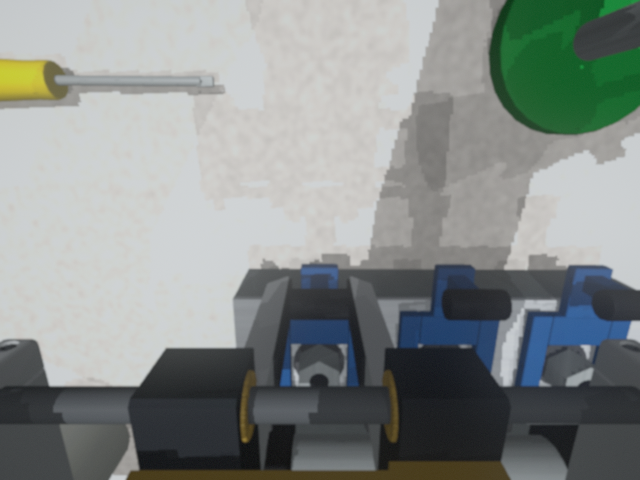

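Run:
```python
import numpy as np
r=np.hypot(.102,.036);th=np.radians(np.linspace(160.56,105.56,15));h=r*np.cos(th);z=r*np.sin(th)
for a,b in zip(np.diff(h),np.diff(z)): print(round(.9966*a,4),round(-.0819*a,4),round(b,4))
print(h[-1]-h[0],z[-1]-z[0])
```

```text
0.0027 -0.0002 0.0069
0.0032 -0.0003 0.0067
0.0036 -0.0003 0.0065
0.004 -0.0003 0.0062
0.0045 -0.0004 0.0059
0.0049 -0.0004 0.0056
0.0052 -0.0004 0.0052
0.0056 -0.0005 0.0049
0.0059 -0.0005 0.0045
0.0062 -0.0005 0.0041
0.0064 -0.0005 0.0036
0.0067 -0.0005 0.0032
0.0069 -0.0006 0.0027
0.007 -0.0006 0.0022
0.07298463562872474 0.06820230459103128
```

Request:
{"fn": "move_arm", "kwargs": {
  "force": 25,
  "steps": [
    {"dx":0.0027,"dy":-0.0002,"dz":0.0069,"rx":0,"ry":0,"rz":0,"gripper":1},
    {"dx":0.0032,"dy":-0.0003,"dz":0.0067,"rx":0,"ry":0,"rz":0,"gripper":1},
    {"dx":0.0036,"dy":-0.0003,"dz":0.0065,"rx":0,"ry":0,"rz":0,"gripper":1},
    {"dx":0.004,"dy":-0.0003,"dz":0.0062,"rx":0,"ry":0,"rz":0,"gripper":1},
    {"dx":0.0045,"dy":-0.0004,"dz":0.0059,"rx":0,"ry":0,"rz":0,"gripper":1}
  ]
}}

```text
clock: 29.53
tcp_pos: [0.4868, -0.157, 0.0756]
orientation: [[-0.997, 0.08, -0.008], [0.08, 0.997, -0.002], [0.008, -0.002, -1.0]]
force: [0.7, 0.6, -4.6]
opening: 0.317
```

Request:
{"fn": "move_arm", "kwargs": {
  "force": 25,
  "steps": [
    {"dx":0.0049,"dy":-0.0004,"dz":0.0056,"rx":0,"ry":0,"rz":0,"gripper":1},
    {"dx":0.0052,"dy":-0.0004,"dz":0.0052,"rx":0,"ry":0,"rz":0,"gripper":1},
    {"dx":0.0056,"dy":-0.0005,"dz":0.0049,"rx":0,"ry":0,"rz":0,"gripper":1},
    {"dx":0.0059,"dy":-0.0005,"dz":0.0045,"rx":0,"ry":0,"rz":0,"gripper":1},
    {"dx":0.0062,"dy":-0.0005,"dz":0.0041,"rx":0,"ry":0,"rz":0,"gripper":1}
  ]
}}

```text
clock: 29.95
tcp_pos: [0.5142, -0.1593, 0.0995]
orientation: [[-0.997, 0.08, -0.009], [0.08, 0.997, -0.002], [0.009, -0.002, -1.0]]
force: [-2.2, 0.1, -1.3]
opening: 0.314
```

Request:
{"fn": "move_arm", "kwargs": {
  "force": 25,
  "steps": [
    {"dx":0.0064,"dy":-0.0005,"dz":0.0036,"rx":0,"ry":0,"rz":0,"gripper":1},
    {"dx":0.0067,"dy":-0.0005,"dz":0.0032,"rx":0,"ry":0,"rz":0,"gripper":1},
    {"dx":0.0069,"dy":-0.0006,"dz":0.0027,"rx":0,"ry":0,"rz":0,"gripper":1},
    {"dx":0.007,"dy":-0.0006,"dz":0.0022,"rx":0,"ry":0,"rz":0,"gripper":1},
    {"dx":0,"dy":0,"dz":0,"rx":0,"ry":0,"rz":0,"gripper":1},
    {"dx":0,"dy":0,"dz":0,"rx":0,"ry":0,"rz":0,"gripper":1}
  ]
}}

```text
clock: 30.45
tcp_pos: [0.5432, -0.1617, 0.1116]
orientation: [[-0.997, 0.08, -0.005], [0.08, 0.997, -0.002], [0.005, -0.003, -1.0]]
force: [-2.1, 0.9, 3.9]
opening: 0.31
```

Run:
```python
from lamp import *
for n in('wrist','top','scene'): snap(n,n+'24')
s=state();print(s['tcp_pos'],s['force'],s['clock'],s['opening'])
t=load('top24');cv2.imwrite('pics/24t.png',cv2.resize(t['img'][170:270,130:290],None,fx=5,fy=5,interpolation=3)[:,:,::-1])
sc=load('scene24');cv2.imwrite('pics/24s.png',cv2.resize(sc['img'][190:410,220:480],None,fx=2.7,fy=2.7,interpolation=3)[:,:,::-1])
```

```text
[ 0.54289107 -0.16165368  0.11147094] [-2.26431916  0.73496713  5.59696041] 30.6 0.3164898759366721
```

View pics/wrist24.png

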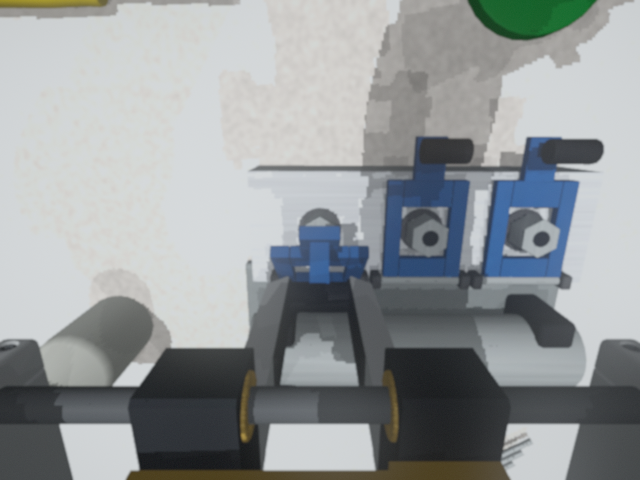

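View pics/24s.png

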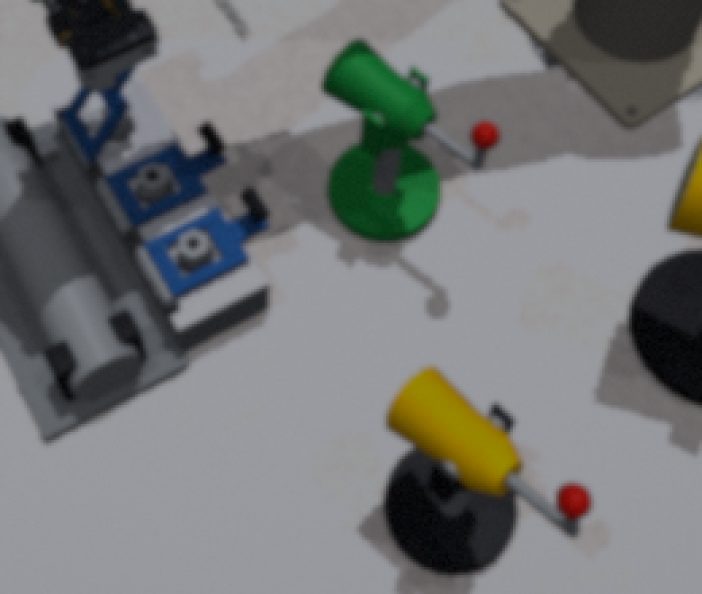

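View pics/24t.png

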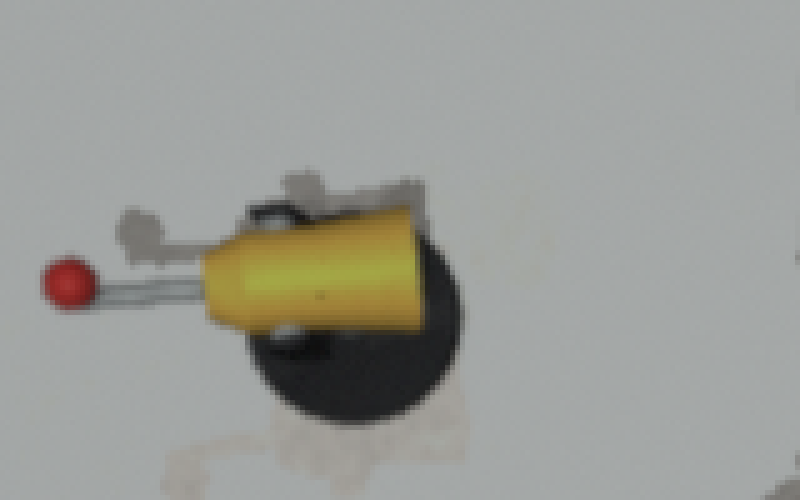

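Run:
```python
import fit
from fit import *
t4,s4,w19,w4=load('top24'),load('scene24'),load('w19'),load('wrist24')
kt=red2(t4,(143.8,226.8))[1];ks=red2(s4,(432,375))[1];print(kt,ks)
B[:]=[(1,t4,kt),(1,s4,ks),(1,w19,(325.1,317.1)),(0,w19,(328.2,322.06)),(2,t4,(130+418/5,170+268/5))]
_old=fit.res
def res2(x):
    r=list(_old(x));y,b=x[5:7];X=np.array([np.cos(b)*np.cos(y),np.cos(b)*np.sin(y),-np.sin(b)]);Z=np.array([np.sin(b)*np.cos(y),np.sin(b)*np.sin(y),np.cos(b)])
    return np.array(r+list((proj(w19,x[:3]+.06*X+.03*Z)-[328.9,369.2])))
r=least_squares(res2,[.485,.292,.155,-1.43,.15,-1.43,.2,-.4,-.2]);x=r.x
P=x[:3];d=np.array([.5386,-.0806,.08])-P;D=np.hypot(*d[:2]);y,b=x[5:7]
print(P,np.degrees(x[5:7]),'need',np.degrees(np.arctan2(d[1],d[0])),np.degrees(np.arctan2(-(d[2]-.0055),D)),r.fun.round(1)[16:26])
print('lateral',D*np.sin(y-np.arctan2(d[1],d[0])),'z rel top',P[2]-D*np.tan(b)-.08)
H=np.array([.5719,-.1643,.058]);ux=np.array([.9966,-.0819,0])
for a in(45,50,55,60,65):
    q=np.radians(a);u=-np.cos(q)*ux+np.array([0,0,np.sin(q)]);n=np.sin(q)*ux+np.array([0,0,np.cos(q)])
    print(a,'bar',proj(w4,H+.102*u+.036*n).round(1),'plate under bar',proj(w4,H+.102*u+.008*n).round(1),'plate tip .113',proj(w4,H+.113*u+.004*n).round(1))
cv2.imwrite('pics/24w.png',cv2.resize(w4['img'][190:340,230:410],None,fx=4.4,fy=4.4,interpolation=3)[:,:,::-1])
```

```text
[143.5443038  226.34177215] [432.17213115 375.29508197]
[0.48458711 0.29251506 0.1569528 ] [-81.6062557   12.70405502] need -81.76296695596173 12.336637858654887 [ 1.2 -0.7  1.   0.   0.3  0.4 -0.2 -0.8 -1.1 -1.5]
lateral 0.0010311535134177729 z rel top -0.008036823376895624
45 bar [318.7 265.2] plate under bar [318.8 219.2] plate tip .113 [318.8 202. ]
50 bar [318.6 283.5] plate under bar [318.8 234. ] plate tip .113 [318.8 218.4]
55 bar [318.6 301.9] plate under bar [318.7 249.8] plate tip .113 [318.7 236.2]
60 bar [318.6 320. ] plate under bar [318.7 266.3] plate tip .113 [318.7 255. ]
65 bar [318.5 337.3] plate under bar [318.7 283.1] plate tip .113 [318.6 274.5]
```

View pics/24w.png

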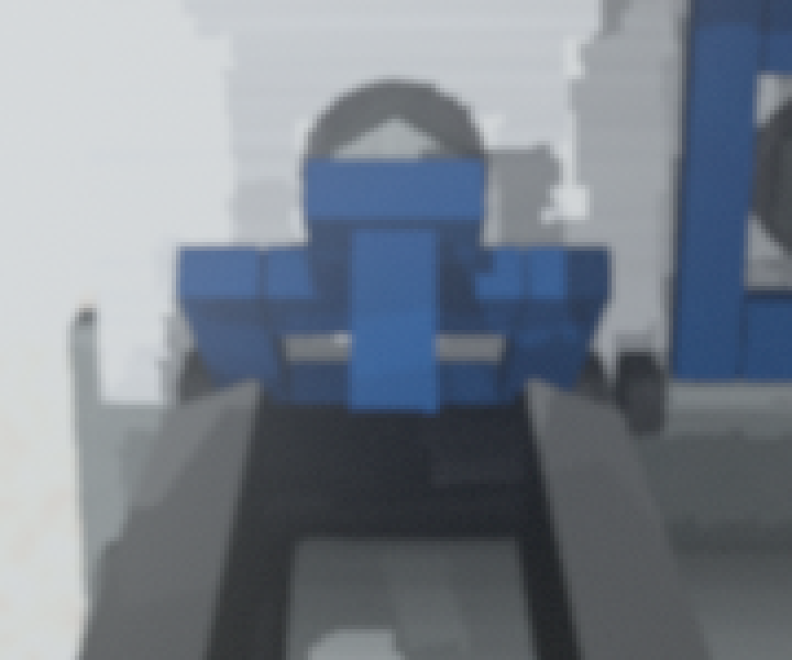

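```bash
python3 -c "
from workcell import *
s=state();print(s['clock'],s['opening'],s['force'],s['tcp_pos']);print(finish_job())"
```

```text
30.6 0.3164898759366721 [-2.26431916  0.73496713  5.59696041] [ 0.54289107 -0.16165368  0.11147094]
the job is handed in; nothing more can be done
None
```

I aimed the lamp at the middle bolt and found that the right (-y) bolt is the loose one. I handed the job in at 30.6 s, still holding that bolt's cap open.

- **Lamp:** I aimed the smaller yellow lamp by its knob in three gripped moves. The last fit of several views puts the beam about 1 mm to the side of the middle bolt's axis and 8 mm below its top, so on the head. That fit is good to roughly 4 mm in height. The separate readings of the tilt disagreed somewhat (12.2 to 12.9°, against about 12.3° needed).
- **Bolts:** The left and middle bolts held firm at 37 N and 27 N. The right one sank about 5 mm at roughly 3 N, then met its stop. The 37 N tap was harder than intended and close to the 40 N limit.
- **Cap:** The right cap is at about 54° in the wrist picture and 55° from the arm's travel. It is pinched at 25 N, with a gripper opening of 0.316, which matches the 30 mm bar. The other two caps looked shut.
- **Bystanders:** I did not touch the bottle, screwdriver or tray. I did not measure their positions again at the end.
- **Fingertip offset:** The real fingertips sit about 37 mm behind the reported TCP. Because of this my first two closings on the knob gripped nothing, and in between I swung the empty gripper along the aiming arc. The knob's measured position did not change. I allowed for the offset from then on.

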